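# Clip driver modules onto a mounting rail and lock the end stop

### The job

Free the end stop on the rail with its cam lever and draw it back, then clip every module that is there onto the rail: hook its lip under the rail's edge nearer the robot, then rock it down until the sprung foot clicks under the far edge. Finally slide the stop up so that the modules stand in one closed row, without gaps, between the end bracket and the stop, and lock the stop with its lever; do not knock over the dropper bottle that stands beside the work.

Things in the scene. Friction and masses are not known exactly. Their poses are not given: they have to be found in the camera images.
- rail_top (a point): Centre of the top face of the mounting rail (fixed; aluminium). y runs along the rail, toward the fixed end bracket, x across it (away from the robot), z up. Flange 40 x 256 mm (x, y), 3 mm thick, top 32 mm above the bench; its edges overhang the 22 mm wide web by 9 mm either side, 21 mm clear above a panel 84 x 276 x 8 mm.
- rail_end (a point): Point on the rail top, on its centre line, at the inner face of the fixed dark end bracket (60 x 16 x 24 mm above the rail), 106 mm to +y of the rail's centre; axes as the rail's. The modules' row lies to -y of it.
- stop_face (a point): Centre of the row-side (+y) face of the sliding end stop, 12 mm above the rail top; axes as the rail's. The stop's grey block is 66 x 44 x 24 mm (x, y, z) on the rail and lies to -y of this face.
- stop_grip (a point): Centre of the black grip fin on the stop's near (-x) half: 28 x 14 x 30 mm (x, y, z), from 22 to 52 mm above the rail top, centre 18 mm to -x of the rail's centre line and 30 mm to -y of the stop's row-side face.
- stop (a joint): Slide of the stop along the rail: the clear rail between end bracket and stop, m, 0 to 0.185; grows as the stop is drawn to -y. Free it takes 1 to 2 N to slide; locked it holds about 9 N.
- lever (a joint): Cam lever on the stop's far half, rad: 0 = locked, leaning 0.55 rad toward the robot side (-x); 1.1 = free (the cam lets go at about 0.35), leaning 0.55 rad away (+x). It turns about an axis along the rail's y and stays where it is left; takes 5 to 15 N at its knob.
- lever_pivot (a point): Lever's pivot, 16 mm to +x of the rail's centre line, 30 mm to -y of the stop's row-side face, about 30 mm above the rail top; axes as the rail's.
- lever_tip (a point): Centre of the lever's black knob (14 x 18 x 18 mm), 52 mm from the pivot; the bar below it is 10 x 12 mm.
- module1_grip (a point): Module 1 (up to 4, all alike; one may be absent): grey block 70 x 38 x 34 mm (x, y, z), on top a grip tab 40 x 12 x 30 mm. This point: the tab's centre, 49 mm above the block's flat underside, over its middle. z up, lip at -x, foot at +x. 205 g, heavy at the bottom. Standing on lip and foot on the bench this point is 63 mm up; clipped on, 49 mm above the rail top, within 2 mm of its centre line.
- module2_grip (a point): Module 2, as module 1; this point likewise. All modules: under the -x side hangs a rigid J-shaped lip, 36 mm wide in y: wall x -27.5 to -21.5 mm, down to 14 mm below the underside, with a tongue that points to +x up to x = -14.5 mm, its top 7 mm and its bottom 13 mm below the underside.
- module3_grip (a point): Module 3, as module 1; this point likewise. All modules: under the +x side hangs a black sprung foot: wall from x = 21.5 mm, nose to x = 16 mm with a ledge 4.5 mm below the underside, below it a ramp from (x, z) = (16, -6.5) to (21, -13.5) mm, tail to x = 38 mm. It slides back 7 mm against a spring (2 to 5 N); 5 to 12 N down on the +x side snaps it over the rail's edge.
- module4_grip (a point): Module 4, as module 1; this point likewise.
- paint_a: Loose bystander: small dark red dropper bottle with a white cap (the other bottle is fixed), 36 mm across, 101 mm tall, origin under its centre; leave it standing
Not all that is in view belongs to the job. Leave any blue look-alike of the part that bears module3_grip alone.

How it is judged:
By the outcome, as a careful person would: the job done as asked, in the order asked, and still so for the second after the job is handed in, with the robot touching nothing.
Of module1, module2, module3, module4 only 3 to 4 are there at a start; the rules pass over those that are not, and their reading is None.
At some moment in a run one of module1, module2, module3, module4 may be knocked a few centimetres aside while the robot is not near it.
It also fails if it takes over 200 s, if anything falls off the work surface, if the arm or the gripper's body presses on something with over 40 N, if the wrist force passes 120 N, or if a joint passes its speed limit or range.

### The arm

A 6-joint arm with a two-finger parallel gripper is mounted at the origin on a cart in front of the work surface, level with it; the furniture and walls round the work are solid. World frame = base frame: x ahead of the robot, y to its left, z up, the work surface at z = 0. Lengths are in m, angles in rad, forces in N, time in s.
With the tool pointing down it reaches from about 0.25 to 0.725 m from the base axis. Payload 4 kg.
Tool frame: the origin (TCP) lies on the centre line of the jaws, within the pads' length; the fingertips stand 22 mm ahead of it and the grasp point (between the pads) lies 3 mm ahead of it (tcp_to_tips is the distance from the TCP to the fingertips, in m); z points along the fingers, y is the line along which they close (so a half turn about z gives the same grasp; the last joint's range is limited). The gripper opens to 85 mm and grips with 20 to 120 N. Pads are 22 mm wide; open, the fingers measure 114 mm over their backs; the gripper's body (76 mm by 85 mm) begins 54 mm behind the grasp point. The pads swing forward as they close: fully open they stand 13 mm farther back than shut.
Start: joints at [-1.201, 0.241, 0.005, 1.335, 0, 1.571], TCP at [0.181, -0.466, 0.253] pointing down, gripper open.
Joint ranges: [-2.72, 2.72], [-1.05, 1.87], [-1.09, 1.28], [-1.99, 2.15], [-1.42, 1.44], [-3.14, 3.14]. Speed limits (rad/s): [2.79, 2.79, 3.14, 3.14, 3.14, 3.14].

### API

Orientations are given as [roll, pitch, yaw] about the fixed x, y, z axes, in that order (R = Rz(yaw) Ry(pitch) Rx(roll)).
In Python, from rig import * gives the robot as it stands.
- The arm moves only by the tool step_arm, never from a script. Its argument "increments" is a list of rows, each an object with "dp": the shift along the tool's x, y, z in units of 25 mm (1.0 is 25 mm), a list of three; "rot": the turn, a rotation vector about the tool's x, y, z in degrees, a list of three. A call has 1 to 12 rows; each row shifts and turns the commanded pose from where the row before left it, along the tool's axes as they then stand; what a row does not reach is not made up. A row lasts 1/10 s, in which the tool goes at most 50 mm and 8.59 degrees, less where a joint would pass 70% of its speed; a pose out of reach is approached as far as the arm can. A call is refused whole if a number of a shift passes 1 or a number of a turn 8.59, either way. A call with a gripper value outside its range is refused whole. "hand" is the finger opening in mm, from 0 to 85.4, set as the call begins (left out, the last holds). The fingers move at their own pace and stop on an object; "newtons" is the grip in N (left out, the last holds). Time passes only in rows, so rows that do not move let the fingers close. It gives the time, the measured TCP pose, the force, the opening and the grip force at its end, in the units of the state.
- read_state(): the state, without advancing time (a new reading comes with each control period).
- snapshot(name): name is "scene" or "top" or "wrist"; returns the picture (420x560x3 uint8, blue, green, red); there is no depth.
- get_calibration(name): a dict with "intrinsics" (3x3 intrinsics, pixels), "k1" (the pictures are not rectified: a ray, as slopes to the right and down, at radius r is drawn at 1 + k1 r^2 times it, then the intrinsics apply), "eye" and "orientation" of the camera in the world. Camera axes: x right, y down, z forward; pixel columns grow to the right and rows downward; lengths in m; the calibration is good to about 2 mm. A picture is of the moment at which its call begins: read the wrist's pose just before it. get_calibration takes no time and is no camera call; for the wrist camera it gives the pose at the moment of the call.
- sign_off(): hands the job in; it is judged then, once.
The state is a dict: "time_s": time; "joint_pos": joint angles; "qvel": joint speeds; "effort": joint torques, N m; "tcp_pos": TCP position; "orientation": TCP orientation; "ft_force": force on the tool from outside, world axes, zero at the start; "ft_torque": the same for the moment, N m; "grip_width": finger opening in m; "grip_force": force on a finger pad.
Only numpy, scipy, OpenCV 4.12 (cv2) and the standard library are available. Lean on these libraries where they do the work, as an engineer would, in place of code of your own. Each camera call takes 0.05 s, during which the arm holds its last target. There are 200 camera calls.

## Working session

There is one attempt and no reset: what is moved stays moved. The work goes in short steps, Python scripts to look and compute and a tool call to move; the robot and the scene stay as the last step left them, time stands still between calls to the robot, and variables do not carry over. Pictures are saved under pics/ and viewed, at most 14 in all, crops included, and the job is handed in when it is done.

Besides the shell and the picture viewer there is one more tool, called after ">>>" by a JSON object that holds its "op" and its "data". step_arm: Moves the arm, as the interface text tells. Its arguments: {"type":"object","properties":{"increments":{"type":"array","items":{"type":"object","properties":{"dp":{"type":"array","items":{"type":"number"}},"rot":{"type":"array","items":{"type":"number"}}}}},"hand":{"type":"number"},"newtons":{"type":"number"}},"required":["increments"]}

```bash
ls; mkdir -p pics
cat > h.py <<'E'
from rig import *
import numpy as np, cv2
def snap(n,f):
    c=get_calibration(n); im=snapshot(n); cv2.imwrite('pics/'+f+'.png',im); return im,c
def ray(c,u,v):
    K=np.array(c['intrinsics']); p=np.linalg.solve(K,[u,v,1])[:2]; 
    q=p.copy()
    for _ in range(20): q=p/(1+c['k1']*(q@q))
    o=np.array(c['orientation'],float)
    if o.shape!=(3,3):
        from scipy.spatial.transform import Rotation as R
        o=R.from_euler('xyz',o).as_matrix() if o.size==3 else R.from_quat(o).as_matrix()
    return np.array(c['eye']),o@np.array([*q,1])
def onz(c,u,v,z):
    e,d=ray(c,u,v); return e+d*(z-e[2])/d[2]
def proj(c,P):
    o=np.array(c['orientation'],float)
    if o.shape!=(3,3):
        from scipy.spatial.transform import Rotation as R
        o=R.from_euler('xyz',o).as_matrix()
    p=o.T@(np.array(P)-np.array(c['eye'])); q=p[:2]/p[2]; q=q*(1+c['k1']*(q@q))
    return (np.array(c['intrinsics'])@[*q,1])[:2]
E
python3 - <<'E'
from h import *
s=read_state(); print(s)
for n in ['scene','top']:
    im,c=snap(n,n+'0'); print(n,c)
E
```

```text
pics
{'time_s': 0.0, 'joint_pos': array([-1.20100403e+00,  2.41396194e-01,  3.75215094e-03,  1.33521738e+00,
        6.93240722e-06,  1.57078551e+00]), 'qvel': array([-0.00034033, -0.00147878,  0.00045449, -0.00076621, -0.00067242,
        0.0003227 ]), 'effort': array([-1.63878130e-04, -3.72314429e+01,  2.52409887e+01,  1.69825897e-02,
        6.70770396e-05, -1.82979925e-06]), 'tcp_pos': array([ 0.18050301, -0.46565952,  0.25243196]), 'orientation': array([-3.13952755e+00, -6.95472279e-06,  3.69803094e-01]), 'ft_force': array([ 0.66595151,  0.27882682, -0.14676574]), 'ft_torque': array([0.01720897, 0.01563692, 0.03761799]), 'grip_force': 0.0, 'grip_width': 0.08554872400231923}
scene {'intrinsics': array([[446.43023015,   0.        , 279.81429424],
       [  0.        , 446.43023015, 206.93428269],
       [  0.        ,   0.        ,   1.        ]]), 'k1': -0.06603000071048284, 'eye': array([-0.20981385,  0.54544924,  0.63545752]), 'orientation': array([-2.20537474,  0.01315585, -2.08573793])}
top {'intrinsics': array([[523.10798059,   0.        , 282.41687426],
       [  0.        , 523.10798059, 212.37775626],
       [  0.        ,   0.        ,   1.        ]]), 'k1': -0.09436830904170644, 'eye': array([0.22089689, 0.16432565, 1.17253641]), 'orientation': array([-2.94050010e+00,  1.16744668e-03, -1.42200816e+00])}
```

View pics/scene0.png

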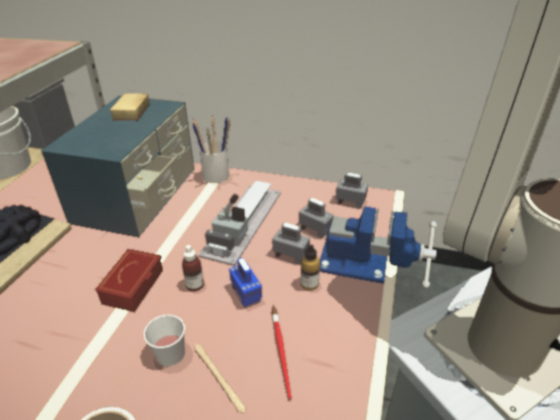

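View pics/top0.png

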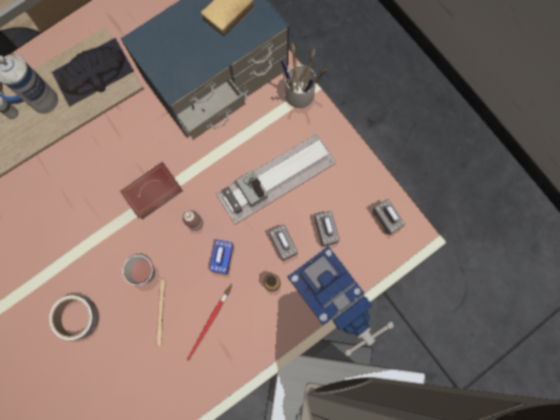

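Top view: the rail runs (220,205)–(335,150), with the bracket near (232,200) and the stop near (250,187). Grey modules stand at (283,241), (326,228) and (388,216). The blue look-alike is at (221,257). The red bottle with the white cap is at (192,218) and an amber bottle at (271,282). I'll enlarge to confirm this.

Run:
```python
from h import *
im=cv2.imread('pics/top0.png')
cv2.imwrite('pics/topc.png',cv2.resize(im[125:275,205:420],None,fx=3.7,fy=3.7,interpolation=cv2.INTER_CUBIC))
c=get_calibration('top')
for n,u,v,z in [('m1',283,238,.078),('m2',326,225,.078),('m3',389,214,.078),('blue',221,254,.078),('red',190,215,.1),('amb',271,281,.1),('railc1',220,205,.008),('end2',322,142,.032),('end2b',328,154,.032)]:
    print(n,onz(c,u,v,z).round(3))
```

```text
m1 [0.387 0.189 0.078]
m2 [0.428 0.103 0.078]
m3 [ 0.472 -0.028  0.078]
blue [0.334 0.313 0.078]
red [0.403 0.389 0.1  ]
amb [0.292 0.2   0.1  ]
railc1 [0.451 0.344 0.008]
end2 [0.627 0.135 0.032]
end2b [0.6   0.117 0.032]
```

View pics/topc.png

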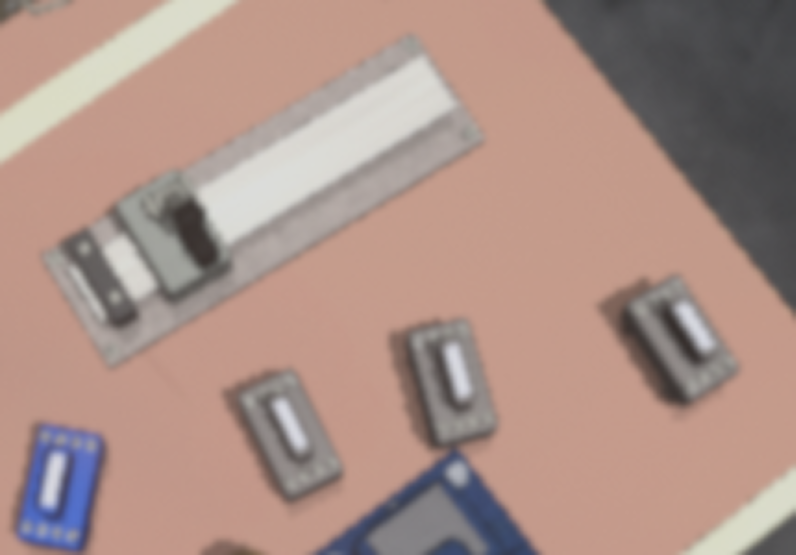

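The crop confirms the scene. The stop sits near the bracket with its lever leaning toward the robot. There are three grey modules, and the blue one is the look-alike. Next I'll measure the rail from the panel corners.

Run:
```python
from h import *
c=get_calibration('top')
P=np.array([onz(c,u/3.7+205,v/3.7+125,.008)[:2] for u,v in [(42,257),(112,366),(483,136),(412,35)]])
print(P.round(4)); 
print([np.linalg.norm(P[i]-P[(i+1)%4]).round(4) for i in range(4)])
ctr=P.mean(0); y=(P[0]+P[1]-P[2]-P[3]); print(ctr, np.degrees(np.arctan2(y[1],y[0])))
# modules in top crop: tab tops (white) min area rect
im=cv2.imread('pics/top0.png')
hsv=cv2.cvtColor(im,cv2.COLOR_BGR2HSV)
m=((hsv[...,1]<45)&(hsv[...,2]>185)).astype(np.uint8)
n,l,st,ce=cv2.connectedComponentsWithStats(m)
for i in range(1,n):
    x,y,w,h,a=st[i]
    if a>15 and 200<x<420 and 120<y<290:
        pts=np.argwhere(l==i)[:,::-1]
        W=np.array([onz(c,u,v,.078)[:2] for u,v in pts]); d=np.linalg.svd(W-W.mean(0))[2][0]
        print(st[i],W.mean(0).round(4),np.degrees(np.arctan2(d[1],d[0])).round(1))
```

```text
[[0.4745 0.3568]
 [0.4133 0.3025]
 [0.5923 0.0967]
 [0.652  0.1497]]
[np.float64(0.0819), np.float64(0.2728), np.float64(0.0798), np.float64(0.2728)]
[0.5330307  0.22641767] 130.80872070945307
[ 258  140   70   51 1241] [0.5492 0.193 ] 130.6
[233 189  13  16 111] [0.4622 0.2955] -139.5
[388 207   9  12  44] [ 0.4761 -0.0343] -141.4
[326 218   6  14  44] [0.4294 0.098 ] -157.1
[280 233   7  13  41] [0.3848 0.1889] -146.4
[365 236  80  64 855] [ 0.3615 -0.0725] 134.9
[216 248   6  13  47] [0.3333 0.318 ] 178.0
```

```bash
cat >> h.py <<'E'
from scipy.spatial.transform import Rotation as R
YAW=130.8; CT=np.array([.5330,.2264,.032])
def setrail(ct,yaw):
    global CT,YAW; CT=np.array(ct); YAW=yaw
def toR(P):
    a=np.radians(YAW-90); M=np.array([[np.cos(a),np.sin(a),0],[-np.sin(a),np.cos(a),0],[0,0,1]]); return M@(np.array(P)-CT)
def toW(p):
    a=np.radians(YAW-90); M=np.array([[np.cos(a),np.sin(a),0],[-np.sin(a),np.cos(a),0],[0,0,1]]); return M.T@np.array(p)+CT
def delta(pos,yaw,tilt=0,cur=None):
    "rotation first (rotvec deg, tool), then translation in the new tool axes, units of 25 mm"
    s=read_state(); Rc=R.from_euler('xyz',s['orientation']); 
    Rt=R.from_euler('z',yaw,degrees=True)*R.from_euler('x',180,degrees=True)
    rv=np.degrees((Rc.inv()*Rt).as_rotvec()); d=Rt.inv().apply(np.array(pos)-s['tcp_pos'])/.025
    print('tcp',s['tcp_pos'].round(4),'t',s['time_s'],'rot',rv.round(2),'dp',d.round(3)); return d
E
python3 - <<'E'
from h import *
delta([.47,.26,.27],40.8)
print(get_calibration('wrist')['eye'])
E
```

```text
tcp [ 0.1805 -0.4657  0.2525] t 0.1 rot [ -0.11  -0.02 -19.61] dp [ 27.734 -14.408  -0.7  ]
[ 0.24922905 -0.43942547  0.37210932]
```

>>> {"op": "step_arm", "data": {"increments": [{"dp":[0,0,0],"rot":[0,0,-6.5]},{"dp":[0,0,-0.7],"rot":[0,0,-6.5]},{"dp":[0,0,0],"rot":[0,0,-6.6]},{"dp":[1,-0.52,0]},{"dp":[1,-0.52,0]},{"dp":[1,-0.52,0]},{"dp":[1,-0.52,0]},{"dp":[1,-0.52,0]},{"dp":[1,-0.52,0]},{"dp":[1,-0.52,0]},{"dp":[1,-0.52,0]},{"dp":[1,-0.52,0]}], "hand": 0}}

```text
invalid input at $.increments[3]: expected keys dp, rot
```

>>> {"op": "step_arm", "data": {"increments": [{"dp":[1,-0.52,0]},{"dp":[1,-0.52,0]},{"dp":[1,-0.52,0]},{"dp":[1,-0.52,0]},{"dp":[1,-0.52,0]},{"dp":[1,-0.52,0]},{"dp":[1,-0.52,0]},{"dp":[1,-0.52,0]},{"dp":[1,-0.52,0]},{"dp":[1,-0.52,0]},{"dp":[1,-0.52,0]},{"dp":[1,-0.52,0]}]}}

```text
invalid input at $.increments[0]: expected keys dp, rot
```

Run:
```python
from h import *
im,c=snap('wrist','w1'); snap('top','top1')
print(c['eye'],c['orientation'],c['k1'],c['intrinsics'][0]); delta([.47,.26,.27],40.8)
```

```text
[ 0.24922905 -0.43942547  0.37210932] [ 2.84915698e+00  1.62881468e-03 -1.20040443e+00] -0.047770710186752094 [358.90551082   0.         277.7310746 ]
tcp [ 0.1806 -0.4659  0.2527] t 0.2 rot [-8.000e-02 -1.000e-02 -1.961e+01] dp [ 27.736 -14.414  -0.691]
```

View pics/w1.png

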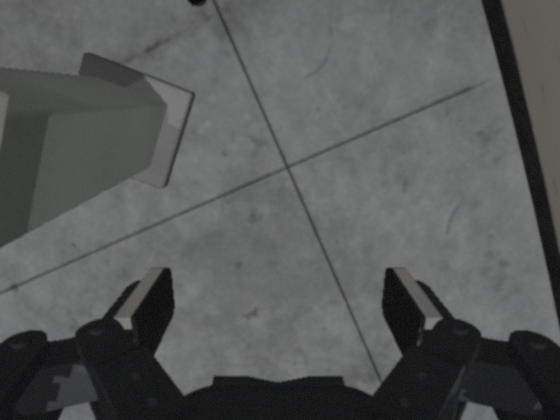

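The moves were refused because every row needs "rot", so this picture only shows the floor and the open fingers, at (150,310) and (400,310). Resending.

>>> {"op": "step_arm", "data": {"increments": [{"dp":[0,0,0],"rot":[0,0,-6.5]},{"dp":[0,0,-0.7],"rot":[0,0,-6.5]},{"dp":[0,0,0],"rot":[0,0,-6.6]},{"dp":[1,-0.52,0],"rot":[0,0,0]},{"dp":[1,-0.52,0],"rot":[0,0,0]},{"dp":[1,-0.52,0],"rot":[0,0,0]},{"dp":[1,-0.52,0],"rot":[0,0,0]},{"dp":[1,-0.52,0],"rot":[0,0,0]},{"dp":[1,-0.52,0],"rot":[0,0,0]},{"dp":[1,-0.52,0],"rot":[0,0,0]},{"dp":[1,-0.52,0],"rot":[0,0,0]},{"dp":[1,-0.52,0],"rot":[0,0,0]}], "hand": 0}}

```text
time_s: 1.4
tcp_pos: [0.2748, -0.2295, 0.2707]
orientation: [-3.142, -0.0, 0.712]
ft_force: [0.6, 0.0, -0.3]
grip_width: -0.0001
grip_force: 0.0
```

>>> {"op": "step_arm", "data": {"increments": [{"dp":[1,-0.52,0],"rot":[0,0,0]},{"dp":[1,-0.52,0],"rot":[0,0,0]},{"dp":[1,-0.52,0],"rot":[0,0,0]},{"dp":[1,-0.52,0],"rot":[0,0,0]},{"dp":[1,-0.52,0],"rot":[0,0,0]},{"dp":[1,-0.52,0],"rot":[0,0,0]},{"dp":[1,-0.52,0],"rot":[0,0,0]},{"dp":[1,-0.52,0],"rot":[0,0,0]},{"dp":[1,-0.52,0],"rot":[0,0,0]},{"dp":[1,-0.52,0],"rot":[0,0,0]},{"dp":[1,-0.52,0],"rot":[0,0,0]},{"dp":[1,-0.52,0],"rot":[0,0,0]}]}}

```text
time_s: 2.6
tcp_pos: [0.4, 0.0846, 0.2707]
orientation: [3.142, 0.0, 0.712]
ft_force: [0.5, -0.9, 0.1]
grip_width: 0.0001
grip_force: 0.0
```

Run:
```python
from h import *
im,c=snap('wrist','w2'); snap('top','top1')
print(c['eye'],c['orientation']); delta([.47,.26,.27],40.8)
```

```text
[0.45575969 0.13258563 0.3903061 ] [ 2.84890766e+00 -2.58158718e-04 -8.58048859e-01]
tcp [0.4008 0.0858 0.2705] t 2.7 rot [-0.03 -0.04  0.21] dp [ 6.649 -3.467  0.021]
```

View pics/w2.png

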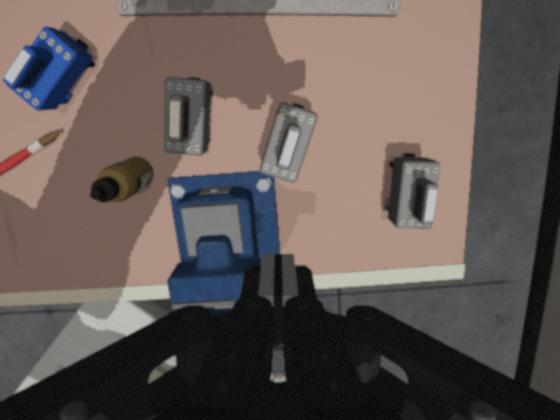

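Modules, pixel positions: (186,115), (290,140) and (415,190). Each has its black foot at the far (upper) side and its lip toward the robot. The blue look-alike is at (48,68), the amber bottle at (120,180) and the vise at (220,240).

```bash
cat >> h.py <<'E'
def tabs(im,c,lo=150,sat=60):
    hsv=cv2.cvtColor(im,cv2.COLOR_BGR2HSV); out=[]
    m=((hsv[...,1]<sat)&(hsv[...,2]>lo)).astype(np.uint8)
    n,l,st,ce=cv2.connectedComponentsWithStats(m)
    for i in range(1,n):
        if 60<st[i][4]<1500:
            pts=np.argwhere(l==i)[:,::-1]
            W=np.array([onz(c,u,v,.078)[:2] for u,v in pts])
            r=cv2.minAreaRect((W*1000).astype(np.float32))
            d=np.linalg.svd(W-W.mean(0),full_matrices=False)[2][0]
            if 25<max(r[1])<50: print(ce[i].round(0),np.round(r[0],1),np.round(r[1],1),'ang',(np.degrees(np.arctan2(d[1],d[0]))%180).round(1),'railframe',toR([*np.array(r[0])/1000,.078]).round(4))
E
python3 - <<'E'
from h import *
im=cv2.imread('pics/w2.png'); c=get_calibration('wrist')
tabs(im,c); print('lo'); tabs(im,c,120,80)
# block tops from hand picked corners (z=.048)
for q in [[(168,79),(209,79),(207,153),(166,153)],[(285,103),(316,113),(295,180),(263,170)],[(400,159),(437,159),(434,228),(395,226)]]:
    P=np.array([onz(c,u,v,.048)[:2] for u,v in q]); d=P[0]+P[1]-P[2]-P[3]
    print(P.mean(0).round(4),np.degrees(np.arctan2(d[1],d[0])).round(1),[np.linalg.norm(P[i]-P[(i+1)%4]).round(3) for i in range(4)])
delta(toW([-.10,.045,.238]),40.8)
E
```

```text
[444.  94.] [553.7  32.3] [23.1 29.1] ang 119.6 railframe [-0.1111 -0.1605  0.046 ]
[226. 115.] [417.1 157.9] [29.6 19. ] ang 2.7 railframe [-0.1325  0.0239  0.046 ]
[174. 118.] [386.5 189.7] [27.9  6. ] ang 35.6 railframe [-0.1349  0.068   0.046 ]
[289. 148.] [431.6  99.8] [31.4  8.4] ang 23.4 railframe [-0.1595 -0.0296  0.046 ]
[ 27. 383.] [ 44.7 150.4] [ 9.6 30.3] ang 167.9 railframe [-0.4193  0.2615  0.046 ]
lo
[174. 118.] [386.2 189.9] [30.3  8.3] ang 35.1 railframe [-0.135   0.0682  0.046 ]
[0.389  0.1869] 35.7 [np.float64(0.037), np.float64(0.067), np.float64(0.039), np.float64(0.068)]
[0.4338 0.0995] 23.6 [np.float64(0.03), np.float64(0.066), np.float64(0.033), np.float64(0.066)]
[ 0.4789 -0.0291] 44.1 [np.float64(0.036), np.float64(0.071), np.float64(0.041), np.float64(0.069)]
tcp [0.4008 0.0858 0.2705] t 2.7 rot [-0.03 -0.04  0.21] dp [ 3.679 -2.603  0.021]
```

>>> {"op": "step_arm", "data": {"increments": [{"dp":[0.92,-0.65,0],"rot":[0,0,0]},{"dp":[0.92,-0.65,0],"rot":[0,0,0]},{"dp":[0.92,-0.65,0],"rot":[0,0,0]},{"dp":[0.92,-0.65,0],"rot":[0,0,0]},{"dp":[0,0,0],"rot":[0,0,0]}]}}

```text
time_s: 3.2
tcp_pos: [0.4275, 0.1946, 0.2704]
orientation: [-3.141, -0.0, 0.715]
ft_force: [-1.1, 0.4, -0.3]
grip_width: -0.0001
grip_force: 0.0
```

Run:
```python
from h import *
im,c=snap('wrist','w3'); print(c['eye'],c['orientation']); delta(toW([-.10,.045,.238]),40.8)
```

```text
[0.48317368 0.24262112 0.38998978] [ 2.84929376e+00  1.96163628e-04 -8.55431131e-01]
tcp [0.427  0.1932 0.2703] t 3.25 rot [0.   0.07 0.1 ] dp [ 0.079 -0.034  0.014]
```

View pics/w3.png

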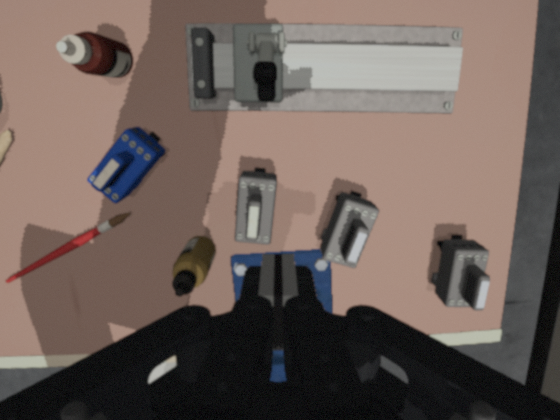

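Full view of the rail: panel corners at (188,26), (463,26), (454,112) and (190,112). The stop block is at (235–283, 25–100), its knob at (265,73), and the bracket at (202,62). Next I'll zoom in and measure the rail frame and stop face.

Run:
```python
from h import *
im=cv2.imread('pics/w3.png'); c=get_calibration('wrist')
cv2.imwrite('pics/w3c.png',cv2.resize(im[10:125,170:300],None,fx=5,fy=5,interpolation=cv2.INTER_CUBIC))
P=np.array([onz(c,u,v,.008) for u,v in [(188,25),(463,26),(454,112),(190,112)]])
print([np.linalg.norm(P[i]-P[(i+1)%4]).round(4) for i in range(4)]); ct=P.mean(0); d=P[0]+P[3]-P[1]-P[2]
yaw=np.degrees(np.arctan2(d[1],d[0])); print(ct,yaw)
# rail top edges (bright) at z=.032
g=im.max(2).astype(int)
for u in (320,360,400,440): print(u,g[34:100:1,u])
print('knob top',toR(onz(c,265,73,.112)))
```

```text
[np.float64(0.2707), np.float64(0.0831), np.float64(0.275), np.float64(0.0832)]
[0.53520154 0.22430393 0.008     ] 131.1102053014413
320 [158 158 156 156 155 155 146 130 117 126 157 177 186 187 187 185 186 186
 184 187 187 187 187 187 187 189 189 188 188 189 189 188 190 190 189 190
 189 189 189 189 189 190 190 188 189 188 188 190 190 189 188 189 187 179
 162 142 138 142 145 149 151 152 153 155 154 155]
360 [154 157 159 156 159 154 149 129 112 115 139 167 184 186 187 187 185 184
 184 183 185 186 184 183 182 185 185 185 186 187 188 189 189 188 187 187
 188 187 188 187 187 187 189 189 188 185 185 187 186 187 187 188 188 183
 173 155 146 145 151 157 160 161 159 159 159 159]
400 [152 153 155 156 155 154 150 139 118 107 115 141 167 180 185 184 184 183
 184 182 183 184 184 181 182 181 182 184 183 182 184 186 186 186 187 185
 183 185 185 185 185 185 186 187 186 184 184 184 184 184 183 184 185 185
 180 167 151 140 137 141 148 153 153 152 150 150]
440 [155 153 153 154 155 155 154 153 149 138 118 110 135 169 181 182 183 183
 182 182 184 185 184 182 181 181 183 183 183 182 184 185 185 186 187 186
 183 182 182 183 183 183 183 184 186 184 184 183 183 183 182 182 183 183
 180 174 158 139 134 135 141 148 148 148 148 149]
knob top [-0.01050859  0.05341978  0.08      ]
```

View pics/w3c.png

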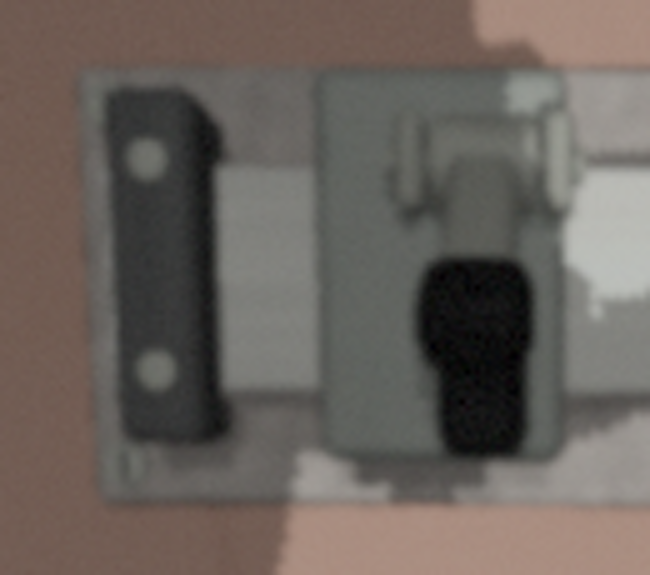

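Run:
```python
from h import *
im=cv2.imread('pics/w3.png'); c=get_calibration('wrist'); g=im.max(2).astype(float)
A=[];B=[]
for u in range(300,450,5):
    col=g[34:100,u]; mid=160
    k=np.argmax((col[4:]>155)&(np.arange(len(col)-4)>5))+4
    up=k-1+(155-col[k-1])/(col[k]-col[k-1]) if True else 0
    i0=25
    j=i0+np.argmax(col[i0:]<162); dn=j-1+(col[j-1]-162)/(col[j-1]-col[j])
    A.append(onz(c,u,34+up,.032)); B.append(onz(c,u,34+dn,.032))
A=np.array(A);B=np.array(B)
for Q in (A,B):
    k=np.polyfit(Q[:,0],Q[:,1],1); print('yaw',np.degrees(np.arctan(k[0]))+180)
setrail([.5342,.2253,.032],131.0)
import h
print('x edges',[toR(q)[0].round(4) for q in A[::5]],[toR(q)[0].round(4) for q in B[::5]])
for n,u,v,z in [('stop TL',234,24.5,.056),('stop BL',235.5,100,.056),('stop TR',283,24.5,.056),('stop BR',282,101,.056),('br TL',192,28,.056),('br TR',206,28,.056),('br BL',195.5,97.5,.056),('br BR',212,97.5,.056),('rail end',462,49,.032),('rail end',459,89,.032),('knob',265,67,.112),('fin',266,100,.084)]:
    print(n,toR(onz(c,u,v,z)).round(4))
```

```text
yaw 130.43523304685755
yaw 127.55014462209782
x edges [np.float64(0.0204), np.float64(0.0202), np.float64(0.02), np.float64(0.02), np.float64(0.0195), np.float64(0.0193)] [np.float64(0.0), np.float64(-0.0191), np.float64(-0.0191), np.float64(-0.0194), np.float64(-0.0197), np.float64(-0.0195)]
stop TL [0.0326 0.083  0.024 ]
stop BL [-0.0298  0.0836  0.024 ]
stop TR [0.0325 0.0412 0.024 ]
stop BR [-0.0308  0.0419  0.024 ]
br TL [0.0302 0.1191 0.024 ]
br TR [0.0301 0.107  0.024 ]
br BL [-0.0274  0.1194  0.024 ]
br BR [-0.0275  0.1046  0.024 ]
rail end [ 0.0175 -0.1273 -0.    ]
rail end [-0.0187 -0.129  -0.    ]
knob [-0.0063  0.055   0.08  ]
fin [-0.0298  0.0554  0.052 ]
```

```bash
sed -i 's/^YAW=.*/YAW=130.8; CT=np.array([.5345,.2256,.032])/' h.py
python3 - <<'E'
from h import *
delta(toW([-.052,.053,.090]),40.8)
E
```

```text
tcp [0.427  0.1932 0.2703] t 3.25 rot [0.   0.07 0.1 ] dp [ 2.024 -0.291  5.934]
```

>>> {"op": "step_arm", "data": {"increments": [{"dp":[0.67,-0.1,0.98],"rot":[0,0,0]},{"dp":[0.67,-0.1,0.98],"rot":[0,0,0]},{"dp":[0.67,-0.1,0.98],"rot":[0,0,0]},{"dp":[0,0,1],"rot":[0,0,0]},{"dp":[0,0,1],"rot":[0,0,0]},{"dp":[0,0,1],"rot":[0,0,0]},{"dp":[0,0,0],"rot":[0,0,0]},{"dp":[0.4,0,0],"rot":[0,0,0]},{"dp":[0.4,0,0],"rot":[0,0,0]},{"dp":[0.4,0,0],"rot":[0,0,0]}]}}

```text
time_s: 4.25
tcp_pos: [0.482, 0.2494, 0.124]
orientation: [3.14, 0.004, 0.711]
ft_force: [-9.2, -7.5, 8.6]
grip_width: -0.0
grip_force: 5.8
```

>>> {"op": "step_arm", "data": {"increments": [{"dp":[0.3,0,0],"rot":[0,0,0]},{"dp":[0.3,0,0],"rot":[0,0,0]},{"dp":[0.3,0,0],"rot":[0,0,0]},{"dp":[0.3,0,0],"rot":[0,0,0]}]}}

```text
time_s: 4.65
tcp_pos: [0.5067, 0.2712, 0.123]
orientation: [3.141, -0.001, 0.712]
ft_force: [-0.0, -1.3, 1.8]
grip_width: 0.0001
grip_force: 0.6
```

>>> {"op": "step_arm", "data": {"increments": [{"dp":[0.2,0,0],"rot":[0,0,0]},{"dp":[0.2,0,0],"rot":[0,0,0]}]}}

```text
time_s: 4.85
tcp_pos: [0.5136, 0.2772, 0.1221]
orientation: [3.141, 0.0, 0.712]
ft_force: [-0.7, -1.5, -0.9]
grip_width: -0.0002
grip_force: 0.7
```

Run:
```python
from h import *
s=read_state();print(toR(s['tcp_pos']).round(4),s['ft_force'])
```

```text
[0.0179 0.0528 0.0901] [-0.65811364 -1.54889996 -0.91584167]
```

>>> {"op": "step_arm", "data": {"increments": [{"dp":[0.16,0,0],"rot":[0,0,0]},{"dp":[0.1,0,0],"rot":[0,0,0]},{"dp":[0,0,0],"rot":[0,0,0]}]}}

```text
time_s: 5.15
tcp_pos: [0.5183, 0.2815, 0.1221]
orientation: [-3.141, -0.0, 0.712]
ft_force: [-0.3, -0.5, 0.3]
grip_width: -0.0002
grip_force: 0.1
```

>>> {"op": "step_arm", "data": {"increments": [{"dp":[-0.5,0,-0.6],"rot":[0,0,0]},{"dp":[-0.8,0,-1],"rot":[0,0,0]},{"dp":[-0.8,0,-1],"rot":[0,0,0]},{"dp":[-0.9,0,-1],"rot":[0,0,0]},{"dp":[-0.9,0,-1],"rot":[0,0,0]},{"dp":[0,0,0],"rot":[0,0,0]}], "hand": 40}}

```text
time_s: 5.75
tcp_pos: [0.4447, 0.2173, 0.2417]
orientation: [3.14, -0.007, 0.711]
ft_force: [0.4, 1.6, 0.1]
grip_width: 0.0395
grip_force: 0.0
```

Run:
```python
from h import *
im,c=snap('wrist','w4')
cv2.imwrite('pics/w4c.png',cv2.resize(im[0:240,120:440],None,fx=2.2,fy=2.2,interpolation=cv2.INTER_CUBIC))
delta(toW([-.018,.053,.090]),40.8)
```

```text
tcp [0.4451 0.2178 0.2399] t 5.8 rot [ 0.07 -0.35 -0.05] dp [ 2.191 -0.02   4.715]
```

View pics/w4c.png

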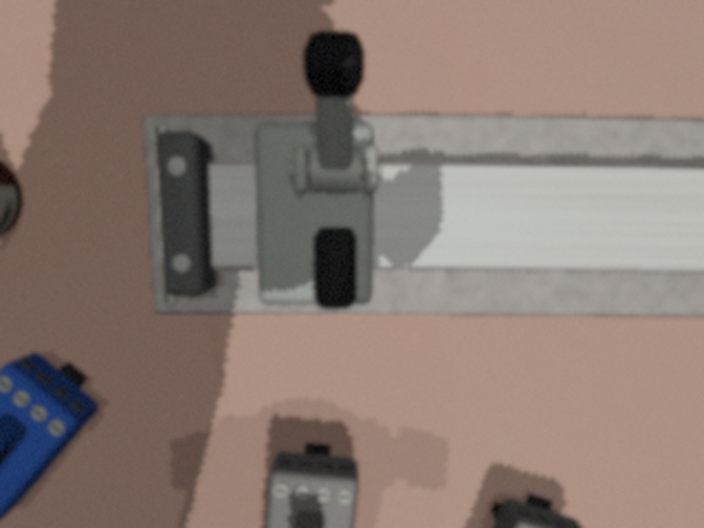

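The lever is now over at the far side (knob at crop (333,62)) and the fin is exposed at crop (335,266). Next I'll grip the fin.

Run:
```python
from h import *
c=get_calibration('wrist'); print(toR(onz(c,120+335/2.2,(229+308)/2/2.2,.084)).round(4))
delta(toW([-.018,.053,.050]),40.8)
```

```text
[-0.0153  0.0561  0.052 ]
tcp [0.4451 0.2178 0.2399] t 5.8 rot [ 0.07 -0.35 -0.05] dp [ 2.191 -0.02   6.315]
```

>>> {"op": "step_arm", "data": {"increments": [{"dp":[1,-0.05,1],"rot":[0,-0.3,0]},{"dp":[1,0,1],"rot":[0,0,0]},{"dp":[0.2,0,1],"rot":[0,0,0]},{"dp":[0,0,1],"rot":[0,0,0]},{"dp":[0,0,1],"rot":[0,0,0]},{"dp":[0,0,0.7],"rot":[0,0,0]},{"dp":[0,0,0.6],"rot":[0,0,0]},{"dp":[0,0,0],"rot":[0,0,0]}], "hand": 40}}

```text
time_s: 6.6
tcp_pos: [0.4845, 0.2543, 0.0776]
orientation: [-3.141, 0.007, 0.712]
ft_force: [0.0, 0.3, 0.8]
grip_width: 0.0401
grip_force: 0.0
```

>>> {"op": "step_arm", "data": {"increments": [{"dp":[0,0,0],"rot":[0,0,0]},{"dp":[0,0,0],"rot":[0,0,0]},{"dp":[0,0,0],"rot":[0,0,0]},{"dp":[0,0,0],"rot":[0,0,0]},{"dp":[0,0,0],"rot":[0,0,0]}], "hand": 5, "newtons": 30}}

```text
time_s: 7.1
tcp_pos: [0.4844, 0.2542, 0.0788]
orientation: [-3.141, 0.006, 0.712]
ft_force: [1.3, 2.9, -10.0]
grip_width: 0.0135
grip_force: 31.7
```

Run:
```python
from h import *
s=read_state(); print(toR(s['tcp_pos']).round(4),s['ft_force'])
```

```text
[-0.0192  0.0544  0.0468] [ 1.28271578  2.86430656 -9.9712599 ]
```

>>> {"op": "step_arm", "data": {"increments": [{"dp":[0,0.3,0],"rot":[0,0,0]},{"dp":[0,0.6,0],"rot":[0,0,0]},{"dp":[0,0.6,0],"rot":[0,0,0]},{"dp":[0,0.6,0],"rot":[0,0,0]},{"dp":[0,0.6,0],"rot":[0,0,0]},{"dp":[0,0.6,0],"rot":[0,0,0]},{"dp":[0,0.6,0],"rot":[0,0,0]},{"dp":[0,0.6,0],"rot":[0,0,0]},{"dp":[0,0.6,0],"rot":[0,0,0]},{"dp":[0,0.6,0],"rot":[0,0,0]},{"dp":[0,0.4,0],"rot":[0,0,0]},{"dp":[0,0,0],"rot":[0,0,0]}]}}

```text
time_s: 8.3
tcp_pos: [0.585, 0.1366, 0.0789]
orientation: [3.141, 0.007, 0.71]
ft_force: [3.8, 2.0, -17.2]
grip_width: 0.0137
grip_force: 30.4
```

>>> {"op": "step_arm", "data": {"increments": [{"dp":[0,0,0],"rot":[0,0,0]},{"dp":[0,0,0],"rot":[0,0,0]},{"dp":[0,0,-1],"rot":[0,0,0]},{"dp":[0,0,-1],"rot":[0,0,0]},{"dp":[0,0,-1],"rot":[0,0,0]},{"dp":[-1,0,-1],"rot":[0,0,0]},{"dp":[-1,0,-1],"rot":[0,0,0]},{"dp":[-1,0,-1],"rot":[0,0,0]},{"dp":[-1,0,-1],"rot":[0,0,0]},{"dp":[-1,0,0],"rot":[0,0,0]},{"dp":[0,0,0],"rot":[0,0,0]}], "hand": 60}}

```text
time_s: 9.4
tcp_pos: [0.4888, 0.0563, 0.2591]
orientation: [3.138, 0.002, 0.711]
ft_force: [0.1, 0.1, 0.3]
grip_width: 0.0599
grip_force: 0.0
```

Run:
```python
from h import *
im,c=snap('wrist','w5'); tabs(im,c,130,75); s=read_state(); print(toR(s['tcp_pos']).round(4))
```

```text
[ 83. 178.] [385.9 188.8] [29.5  8.1] ang 35.3 railframe [-0.1365  0.0692  0.046 ]
[197. 205.] [431.5  98.5] [33.4  9.4] ang 22.5 railframe [-0.161  -0.0289  0.046 ]
[-0.144  -0.0984  0.2263]
```

View pics/w5.png

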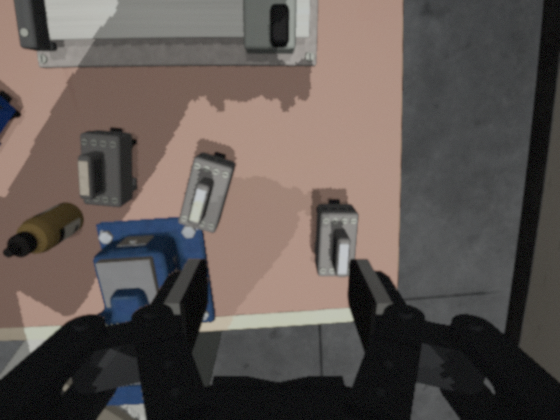

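The stop is drawn back to (270,25). Modules A (105,168), B (207,190) and C (338,240) have not moved. The vise is close to A and B, so I'll triangulate its height and measure C.

Run:
```python
from h import *
c5=get_calibration('wrist'); c2=dict(c5); c2['eye']=np.array([.45576,.13259,.39031]); c2['orientation']=np.array([2.848908,-.000258,-.858049])
def tri(a,b):
    e1,d1=ray(c2,*a); e2,d2=ray(c5,*b); t=np.linalg.lstsq(np.c_[d1,-d2],e2-e1,rcond=None)[0]
    p,q=e1+t[0]*d1,e2+t[1]*d2; return ((p+q)/2).round(4),np.linalg.norm(p-q).round(4)
print('patch TL',tri((184,208),(98,266)),'patch TR',tri((236,206),(153,262)))
print('base corner',tri((269,174),(202,221)))
print('C tab',tri((429,201),(343,256)),onz(c5,343,256,.078),onz(c2,429,201,.078))
c3=dict(c5); c3['eye']=np.array([.48317,.24262,.38999]); c3['orientation']=np.array([2.849294,.000196,-.855431])
im=cv2.imread('pics/w5.png')[225:285,305:385]; hsv=cv2.cvtColor(im,cv2.COLOR_BGR2HSV)
m=((hsv[...,1]<40)&(hsv[...,2]>150)).astype(np.uint8); n,l,st,ce=cv2.connectedComponentsWithStats(m)
for i in range(1,n):
    if st[i][4]>80:
        pts=np.argwhere(l==i)[:,::-1]+[305,225]; W=np.array([onz(c5,u,v,.078)[:2] for u,v in pts]); r=cv2.minAreaRect((W*1000).astype(np.float32)); print(ce[i]+[305,225],r)
delta([.386,.190,.19],35.2+90)
```

```text
patch TL (array([0.3306, 0.134 , 0.0861]), np.float64(0.0013)) patch TR (array([0.3572, 0.0981, 0.0699]), np.float64(0.002))
base corner (array([ 0.3853,  0.0834, -0.0169]), np.float64(0.004))
C tab (array([ 0.4791, -0.0336,  0.0718]), np.float64(0.0003)) [ 0.48043001 -0.03091249  0.078     ] [ 0.4787046  -0.03018429  0.078     ]
[342.9965035  258.56293706] ((478.4585266113281, -32.81047439575195), (31.151206970214844, 8.366576194763184), 39.98121643066406)
tcp [0.4898 0.0571 0.2583] t 9.45 rot [  0.09   0.19 -84.44] dp [ 6.739 -0.328  2.733]
```

>>> {"op": "step_arm", "data": {"increments": [{"dp":[0,0,0],"rot":[0,0,-8.44]},{"dp":[0,0,0],"rot":[0,0,-8.44]},{"dp":[0,0,0],"rot":[0,0,-8.44]},{"dp":[0,0,0],"rot":[0,0,-8.44]},{"dp":[0,0,0],"rot":[0,0,-8.44]},{"dp":[0,0,0],"rot":[0,0,-8.44]},{"dp":[0,0,0],"rot":[0,0,-8.44]},{"dp":[0,0,0],"rot":[0,0,-8.44]},{"dp":[0,0,0],"rot":[0,0,-8.44]},{"dp":[0,0,0],"rot":[0,0,-8.44]},{"dp":[0,0,0],"rot":[0,0,0]}], "hand": 60}}

```text
time_s: 10.55
tcp_pos: [0.4908, 0.0582, 0.2559]
orientation: [-3.137, 0.001, 2.186]
ft_force: [-0.2, 0.7, -0.5]
grip_width: 0.06
grip_force: 0.0
```

>>> {"op": "step_arm", "data": {"increments": [{"dp":[0.96,-0.05,0.4],"rot":[0,0,0]},{"dp":[0.96,-0.05,0.4],"rot":[0,0,0]},{"dp":[0.96,-0.05,0.4],"rot":[0,0,0]},{"dp":[0.96,-0.05,0.4],"rot":[0,0,0]},{"dp":[0.96,-0.05,0.4],"rot":[0,0,0]},{"dp":[0.96,-0.05,0.4],"rot":[0,0,0]},{"dp":[0.96,-0.05,0.3],"rot":[0,0,0]},{"dp":[0,0,0],"rot":[0,0,0]},{"dp":[0,0,0],"rot":[0,0,0]}]}}

```text
time_s: 11.45
tcp_pos: [0.3863, 0.19, 0.1882]
orientation: [-3.137, 0.001, 2.185]
ft_force: [0.8, 1.2, -0.4]
grip_width: 0.0599
grip_force: 0.0
```

Run:
```python
from h import *
im,c=snap('top','top2'); tabs(im,c,150,60); delta([.386,.190,.074],35.2+90)
```

```text
[211. 103.] [666.  391.5] [21.6 37.3] ang 147.2 railframe [0.2079 0.0397 0.046 ]
tcp [0.3867 0.1897 0.1884] t 11.5 rot [-0.23  0.07 -0.06] dp [ 0.026 -0.017  4.574]
```

>>> {"op": "step_arm", "data": {"increments": [{"dp":[0,0,1],"rot":[-0.2,0,0]},{"dp":[0,0,1],"rot":[0,0,0]},{"dp":[0,0,1],"rot":[0,0,0]},{"dp":[0,0,0.8],"rot":[0,0,0]},{"dp":[0,0,0.4],"rot":[0,0,0]},{"dp":[0,0,0.37],"rot":[0,0,0]},{"dp":[0,0,0],"rot":[0,0,0]},{"dp":[0,0,0],"rot":[0,0,0]}]}}

```text
time_s: 12.3
tcp_pos: [0.3866, 0.1894, 0.0741]
orientation: [-3.141, 0.001, 2.184]
ft_force: [1.3, -0.6, 0.8]
grip_width: 0.0599
grip_force: 0.0
```

>>> {"op": "step_arm", "data": {"increments": [{"dp":[0,0,0],"rot":[0,0,0]},{"dp":[0,0,0],"rot":[0,0,0]},{"dp":[0,0,0],"rot":[0,0,0]},{"dp":[0,0,0],"rot":[0,0,0]},{"dp":[0,0,0],"rot":[0,0,0]}], "hand": 30, "newtons": 70}}

```text
time_s: 12.8
tcp_pos: [0.3864, 0.1895, 0.0745]
orientation: [-3.142, 0.001, 2.185]
ft_force: [-1.6, -1.5, 6.6]
grip_width: 0.0387
grip_force: 69.7
```

>>> {"op": "step_arm", "data": {"increments": [{"dp":[0,0,-0.5],"rot":[0,0,0]},{"dp":[0,0,-1],"rot":[0,0,0]},{"dp":[0,0,-1],"rot":[0,0,0]},{"dp":[0,0,-1],"rot":[0,0,0]},{"dp":[0,0,0],"rot":[0,0,0]}]}}

```text
time_s: 13.3
tcp_pos: [0.3881, 0.1906, 0.164]
orientation: [3.136, 0.002, 2.185]
ft_force: [-0.1, 0.4, -3.5]
grip_width: 0.0388
grip_force: 71.1
```

Run:
```python
from h import *
im,c=snap('wrist','w6'); cv2.imwrite('pics/w6c.png',im); s=read_state(); print(s['orientation'],s['grip_width'],s['ft_force'])
```

```text
[3.13934633e+00 1.08794332e-03 2.18509710e+00] 0.038631466105486546 [ 0.65464176 -0.11730676 -1.97171812]
```

View pics/w6.png

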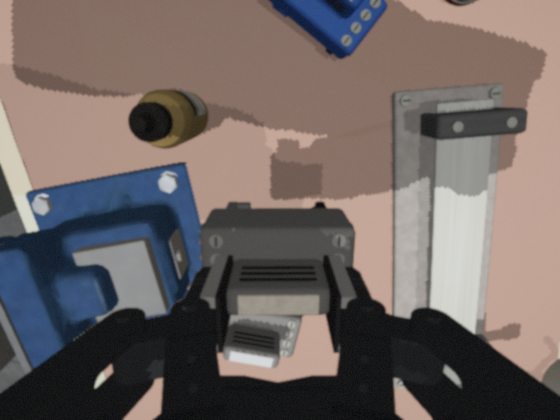

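Module A is gripped square and centred at (278,290). Next I'll work out the hooking path.

```bash
cat >> h.py <<'E'
def go(p,tilt=0,yaw=None,hh=.0605):
    "p rail-frame TCP, tilt deg (+x side up); closing axis along rail x"
    s=read_state(); Rc=R.from_euler('xyz',s['orientation'])
    Rt=R.from_euler('z',YAW if yaw is None else yaw,degrees=True)*R.from_euler('x',180,degrees=True)*R.from_euler('x',-tilt,degrees=True)
    rv=np.degrees((Rc.inv()*Rt).as_rotvec()); d=Rt.inv().apply(toW(p)-s['tcp_pos'])/.025
    print('railtcp',toR(s['tcp_pos']).round(4),'t',round(s['time_s'],2),'F',(R.from_euler('z',90-YAW,degrees=True).apply(s['ft_force'])).round(1),'rot',rv.round(2),'dp',d.round(3))
def hook(th,mx=-.0195,mz=-.0007,hh=.0605):
    c,s=np.cos(np.radians(th)),np.sin(np.radians(th))
    o=np.array([-.020,0])-np.array([mx*c-mz*s,mx*s+mz*c]); return o+hh*np.array([-s,c])
E
python3 - <<'E'
from h import *
print(hook(21),hook(0,-.0205,-.0),hook(10))
go([-.045,.084,.115])
a=hook(21);
E
```

```text
[-0.0237273  0.0641233] [0.0005 0.0605] [-0.01142352  0.06365637]
railtcp [-0.1349  0.0694  0.1302] t 13.35 F [ 0.4 -0.5 -2. ] rot [ 0.13  0.07 -5.6 ] dp [0.583 3.595 0.609]
```

>>> {"op": "step_arm", "data": {"increments": [{"dp":[0,0,0],"rot":[0,0,-5.6]},{"dp":[0.15,0.9,0.15],"rot":[0,0,0]},{"dp":[0.15,0.9,0.15],"rot":[0,0,0]},{"dp":[0.15,0.9,0.15],"rot":[0,0,0]},{"dp":[0.13,0.9,0.15],"rot":[0,0,0]},{"dp":[0,0,0],"rot":[-7,0,0]},{"dp":[0,0,0],"rot":[-7,0,0]},{"dp":[0,0,0],"rot":[-7,0,0]},{"dp":[0,0,0],"rot":[0,0,0]},{"dp":[0,0,0],"rot":[0,0,0]},{"dp":[0,0,0],"rot":[0,0,0]}]}}

```text
time_s: 14.45
tcp_pos: [0.4466, 0.2603, 0.1471]
orientation: [2.776, 0.001, 2.283]
ft_force: [0.6, 0.6, -1.4]
grip_width: 0.0388
grip_force: 71.7
```

Run:
```python
from h import *
go([-.041,.084,.0641],21); go([-.0237,.084,.0641],21)
```

```text
railtcp [-0.0438  0.0837  0.1151] t 14.45 F [ 0.9  0.  -1.4] rot [-0.03  0.05  0.02] dp [ 0.012 -0.626  1.947]
railtcp [-0.0438  0.0837  0.1151] t 14.45 F [ 0.9  0.  -1.4] rot [-0.03  0.05  0.02] dp [0.012 0.02  2.195]
```

>>> {"op": "step_arm", "data": {"increments": [{"dp":[0.01,-0.2,0.65],"rot":[0,0,0]},{"dp":[0,-0.2,0.65],"rot":[0,0,0]},{"dp":[0,-0.23,0.65],"rot":[0,0,0]},{"dp":[0,0,0],"rot":[0,0,0]},{"dp":[0,0,0],"rot":[0,0,0]}]}}

```text
time_s: 14.95
tcp_pos: [0.4481, 0.2621, 0.0955]
orientation: [2.776, 0.001, 2.283]
ft_force: [0.0, -0.5, -1.8]
grip_width: 0.0388
grip_force: 71.8
```

Run:
```python
from h import *
go([-.0237,.084,.0641],21)
snap('scene','s1'); im=cv2.imread('pics/s1.png'); cv2.imwrite('pics/s1c.png',cv2.resize(im[150:270,180:340],None,fx=5,fy=5,interpolation=cv2.INTER_CUBIC))
```

```text
railtcp [-0.0415  0.0841  0.0635] t 14.95 F [-0.3 -0.4 -1.8] rot [-0.06  0.03  0.02] dp [-0.004  0.674  0.235]
```

View pics/s1c.png

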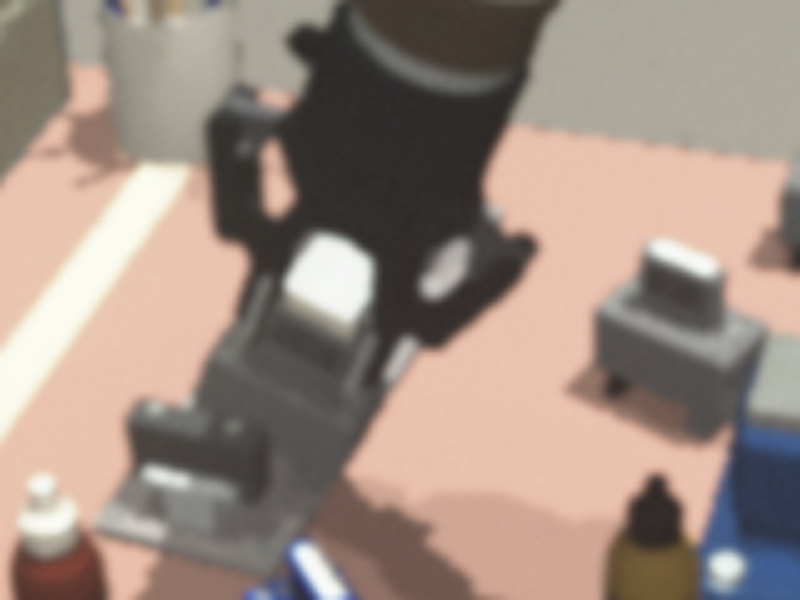

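Module A, tilted, is held at (290,370) just beside the bracket, clear of the red bottle. Inserting the lip now.

>>> {"op": "step_arm", "data": {"increments": [{"dp":[0,0.17,0.06],"rot":[0,0,0]},{"dp":[0,0.17,0.06],"rot":[0,0,0]},{"dp":[0,0.17,0.06],"rot":[0,0,0]},{"dp":[0,0,0],"rot":[0,0,0]}]}}

```text
time_s: 15.4
tcp_pos: [0.4577, 0.2706, 0.0957]
orientation: [2.775, 0.001, 2.283]
ft_force: [-0.4, 0.4, -2.9]
grip_width: 0.0386
grip_force: 71.8
```

>>> {"op": "step_arm", "data": {"increments": [{"dp":[0,0.1,0.035],"rot":[0,0,0]},{"dp":[0,0.06,0.02],"rot":[0,0,0]},{"dp":[0,0,0],"rot":[0,0,0]}]}}

```text
time_s: 15.7
tcp_pos: [0.4601, 0.2728, 0.0952]
orientation: [2.777, 0.0, 2.283]
ft_force: [0.5, -0.7, -2.8]
grip_width: 0.0383
grip_force: 71.8
```

Run:
```python
from h import *
go([-.0237,.084,.0641],21)
```

```text
railtcp [-0.0255  0.0843  0.0632] t 15.7 F [-0.1 -0.8 -2.8] rot [-0.09  0.02 -0.  ] dp [-0.014  0.079 -0.007]
```

>>> {"op": "step_arm", "data": {"increments": [{"dp":[0,0.08,-0.01],"rot":[0,0,0]},{"dp":[0,0,0],"rot":[0,0,0]}]}}

```text
time_s: 15.9
tcp_pos: [0.4615, 0.274, 0.0963]
orientation: [2.776, 0.0, 2.283]
ft_force: [-0.3, 0.3, -1.7]
grip_width: 0.0387
grip_force: 71.8
```

>>> {"op": "step_arm", "data": {"increments": [{"dp":[0,0.06,0.02],"rot":[0,0,0]},{"dp":[0,0,0],"rot":[0,0,0]}]}}

```text
time_s: 16.1
tcp_pos: [0.4627, 0.275, 0.0963]
orientation: [2.776, 0.0, 2.283]
ft_force: [0.1, -0.1, -2.1]
grip_width: 0.0386
grip_force: 71.8
```

Run:
```python
from h import *
go([-.0237,.084,.0641],21)
```

```text
railtcp [-0.0221  0.0843  0.0643] t 16.1 F [ 0.  -0.1 -2.1] rot [-0.08  0.03 -0.  ] dp [-0.013 -0.064 -0.015]
```

>>> {"op": "step_arm", "data": {"increments": [{"dp":[0,0.05,0.02],"rot":[0,0,0]},{"dp":[0,0,0],"rot":[0,0,0]}]}}

```text
time_s: 16.3
tcp_pos: [0.4636, 0.2759, 0.0962]
orientation: [2.777, 0.0, 2.283]
ft_force: [0.1, 0.4, -2.3]
grip_width: 0.0384
grip_force: 71.8
```

>>> {"op": "step_arm", "data": {"increments": [{"dp":[0,0.05,0.02],"rot":[0,0,0]},{"dp":[0,0,0],"rot":[0,0,0]}]}}

```text
time_s: 16.5
tcp_pos: [0.4647, 0.2767, 0.0962]
orientation: [2.777, 0.0, 2.283]
ft_force: [-0.4, 0.5, -2.8]
grip_width: 0.0388
grip_force: 71.8
```

Run:
```python
from h import *
go([-.0237,.084,.0641],21)
```

```text
railtcp [-0.0195  0.0843  0.0642] t 16.5 F [ 0.   0.7 -2.8] rot [-0.09  0.02 -0.  ] dp [-0.014 -0.16  -0.057]
```

>>> {"op": "step_arm", "data": {"increments": [{"dp":[0,0.05,0.02],"rot":[0,0,0]},{"dp":[0,0,0],"rot":[0,0,0]}]}}

```text
time_s: 16.7
tcp_pos: [0.465, 0.2771, 0.0957]
orientation: [2.778, 0.0, 2.282]
ft_force: [-0.8, -1.3, -1.3]
grip_width: 0.0387
grip_force: 72.2
```

>>> {"op": "step_arm", "data": {"increments": [{"dp":[0,0.04,0.015],"rot":[0,0,0]},{"dp":[0,0,0],"rot":[0,0,0]}]}}

```text
time_s: 16.9
tcp_pos: [0.4652, 0.2773, 0.0956]
orientation: [2.78, 0.0, 2.282]
ft_force: [-4.9, -4.8, 2.0]
grip_width: 0.0385
grip_force: 72.7
```

Run:
```python
from h import *
go([-.0237,.084,.0641],21)
im,c=snap('scene','s2')
# tab top in scene: white blob near (244,205)
hsv=cv2.cvtColor(im,cv2.COLOR_BGR2HSV); m=((hsv[...,1]<40)&(hsv[...,2]>200)).astype(np.uint8)
n,l,st,ce=cv2.connectedComponentsWithStats(m)
for i in range(1,n):
    if st[i][4]>25 and 200<ce[i][0]<340 and 170<ce[i][1]<270: print(st[i],ce[i].round(1))
s=read_state(); Rt=R.from_euler('xyz',s['orientation'])
for z in (-.0035,): 
    for x in (-.006,.006):
        for y in (-.02,.02): print(proj(c,s['tcp_pos']+Rt.apply([x,y,z])).round(1))
```

```text
railtcp [-0.0187  0.0844  0.0636] t 16.9 F [-6.8 -0.4  2. ] rot [-0.27  0.02 -0.03] dp [-0.017 -0.181 -0.09 ]
[254 196   7  10  40] [256.6 200.3]
[309 198  15   7  56] [316.6 200.8]
[234 201   9  12  83] [238.7 206.7]
[243 212  23  30 172] [252.4 227.6]
[244.6 213.2]
[227.2 204. ]
[242.2 216.6]
[224.7 207.4]
```

>>> {"op": "step_arm", "data": {"increments": [{"dp":[0,-0.05,-0.02],"rot":[0,0,0]},{"dp":[0,0,0],"rot":[0,0,0]}]}}

```text
time_s: 17.15
tcp_pos: [0.4649, 0.2771, 0.0959]
orientation: [2.778, 0.0, 2.283]
ft_force: [-1.5, -1.5, -2.2]
grip_width: 0.0382
grip_force: 71.9
```

>>> {"op": "step_arm", "data": {"increments": [{"dp":[0,0.03,-0.075],"rot":[0,0,0]},{"dp":[0,0,0],"rot":[0,0,0]}]}}

```text
time_s: 17.35
tcp_pos: [0.4646, 0.2769, 0.0975]
orientation: [2.779, 0.0, 2.283]
ft_force: [-2.9, -2.9, -3.8]
grip_width: 0.0387
grip_force: 71.9
```

>>> {"op": "step_arm", "data": {"increments": [{"dp":[0,0.015,-0.04],"rot":[0,0,0]},{"dp":[0,0,0],"rot":[0,0,0]}]}}

```text
time_s: 17.55
tcp_pos: [0.4644, 0.2769, 0.0977]
orientation: [2.78, -0.0, 2.283]
ft_force: [0.9, 0.4, -13.9]
grip_width: 0.0383
grip_force: 73.2
```

Run:
```python
from h import *
go([-.0237,.084,.0641],21)
```

```text
railtcp [-0.0196  0.0846  0.0657] t 17.55 F [  0.9  -0.3 -13.9] rot [-0.27 -0.01 -0.01] dp [-0.024 -0.178  0.002]
```

The upward tug meets −14 N, so the lip is hooked under the near edge. Next comes the rock-down.

```bash
cat >> h.py <<'E'
def rock(ths,dx,mz0=-.0007,mz1=.0005,mx=-.0195):
    s=read_state(); p=toR(s['tcp_pos'])[[0,2]]; t0=np.degrees(np.pi-abs(s['orientation'][0])); print('tilt now',t0.round(2))
    for i,t in enumerate(ths):
        mz=mz0+(mz1-mz0)*(i+1)/len(ths); q=hook(t,mx,mz)+[dx,0]; d=(q-p)/.025; a=np.radians(t0); c,sn=np.cos(a),np.sin(a)
        print(t,'rot',round(t0-t,2),'dp',(c*d[0]+sn*d[1]).round(3),(sn*d[0]-c*d[1]).round(3)); p=q; t0=t
E
python3 - <<'E'
from h import *
rock([21,17.5,14,10.5,7,3.5,0],.0038)
E
```

```text
tilt now 20.73
21 rot -0.27 dp -0.036 0.062
17.5 rot 3.5 dp 0.147 0.059
14 rot 3.5 dp 0.147 0.059
10.5 rot 3.5 dp 0.146 0.059
7 rot 3.5 dp 0.146 0.059
3.5 rot 3.5 dp 0.145 0.059
0 rot 3.5 dp 0.145 0.059
```

>>> {"op": "step_arm", "data": {"increments": [{"dp":[0,-0.03,0.06],"rot":[0,0,0]},{"dp":[0,0.147,0.059],"rot":[3.5,0,0]},{"dp":[0,0.147,0.059],"rot":[3.5,0,0]},{"dp":[0,0.146,0.059],"rot":[3.5,0,0]},{"dp":[0,0,0],"rot":[0,0,0]}]}}

```text
time_s: 18.05
tcp_pos: [0.4742, 0.2851, 0.0971]
orientation: [2.963, 0.0, 2.283]
ft_force: [-6.4, -4.8, 3.9]
grip_width: 0.0386
grip_force: 75.8
```

>>> {"op": "step_arm", "data": {"increments": [{"dp":[0,0.146,0.059],"rot":[3.5,0,0]},{"dp":[0,0,0],"rot":[0,0,0]}]}}

```text
time_s: 18.25
tcp_pos: [0.4772, 0.2877, 0.0969]
orientation: [3.023, 0.0, 2.283]
ft_force: [-5.8, -5.6, 5.2]
grip_width: 0.0385
grip_force: 76.4
```

Run:
```python
from h import *
rock([3.5,0,0],.0038,mz0=.0002,mz1=.0008); go([0,.084,.06])
```

```text
tilt now 6.8
3.5 rot 3.3 dp 0.079 0.158
0 rot 3.5 dp 0.145 0.06
0 rot 0 dp 0.0 0.008
railtcp [-0.0028  0.0844  0.0649] t 18.25 F [-8.1 -0.4  5.2] rot [ 6.8   0.01 -0.  ] dp [-0.017  0.113  0.195]
```

>>> {"op": "step_arm", "data": {"increments": [{"dp":[0,0.05,0.12],"rot":[3.4,0,0]},{"dp":[0,0.1,0.08],"rot":[3.4,0,0]},{"dp":[0,0,0],"rot":[0,0,0]}]}}

```text
time_s: 18.55
tcp_pos: [0.4827, 0.2921, 0.0926]
orientation: [3.135, 0.001, 2.283]
ft_force: [-2.1, -1.1, 6.1]
grip_width: 0.0384
grip_force: 76.4
```

Run:
```python
from h import *
go([0.003,.084,.06])
```

```text
railtcp [0.0042 0.0842 0.0606] t 18.55 F [-2.3  0.5  6.1] rot [0.36 0.04 0.01] dp [-0.008 -0.049  0.022]
```

>>> {"op": "step_arm", "data": {"increments": [{"dp":[0,-0.03,0.06],"rot":[0.5,0,0]},{"dp":[0,0,0.04],"rot":[0.5,0,0]},{"dp":[0,0,0],"rot":[0,0,0]}]}}

```text
time_s: 18.85
tcp_pos: [0.4831, 0.2924, 0.0927]
orientation: [-3.138, 0.001, 2.283]
ft_force: [-0.3, 0.2, 9.0]
grip_width: 0.0387
grip_force: 76.6
```

Run:
```python
from h import *
go([0.003,.084,.06])
```

```text
railtcp [0.0048 0.0842 0.0607] t 18.85 F [-0.1  0.4  9. ] rot [-0.19  0.05  0.01] dp [-0.006 -0.07   0.027]
```

>>> {"op": "step_arm", "data": {"increments": [{"dp":[0,0,-0.1],"rot":[-0.5,0,0]},{"dp":[0,0,-0.12],"rot":[-0.5,0,0]},{"dp":[0,0,0],"rot":[0,0,0]}]}}

```text
time_s: 19.15
tcp_pos: [0.48, 0.2899, 0.0942]
orientation: [3.138, 0.0, 2.282]
ft_force: [1.1, 1.2, -4.2]
grip_width: 0.0383
grip_force: 75.4
```

Run:
```python
from h import *
go([0.003,.084,.06])
```

```text
railtcp [0.0007 0.0843 0.0622] t 19.15 F [ 1.6  0.1 -4.2] rot [ 0.23  0.02 -0.03] dp [-0.011  0.091  0.088]
```

>>> {"op": "step_arm", "data": {"increments": [{"dp":[0,0,-0.08],"rot":[0,0,0]},{"dp":[0,0,0],"rot":[0,0,0]}]}}

```text
time_s: 19.35
tcp_pos: [0.479, 0.2891, 0.0945]
orientation: [-3.141, 0.0, 2.282]
ft_force: [2.5, 0.6, -13.2]
grip_width: 0.0384
grip_force: 74.3
```

Run:
```python
from h import *
go([0.003,.084,.06])
```

```text
railtcp [-0.0005  0.0843  0.0625] t 19.35 F [  2.3  -1.2 -13.2] rot [-0.05  0.01 -0.03] dp [-0.013  0.139  0.101]
```

Held at 2 mm of lift, which is the ledge slack, so the foot has clicked in. Releasing.

>>> {"op": "step_arm", "data": {"increments": [{"dp":[0,0,0.09],"rot":[0,0,0]},{"dp":[0,0,0],"rot":[0,0,0]}]}}

```text
time_s: 19.55
tcp_pos: [0.4803, 0.2902, 0.0943]
orientation: [3.139, 0.0, 2.283]
ft_force: [2.0, 1.9, -6.7]
grip_width: 0.0383
grip_force: 74.8
```

>>> {"op": "step_arm", "data": {"increments": [{"dp":[0,0,0],"rot":[0,0,0]},{"dp":[0,0,0],"rot":[0,0,0]},{"dp":[0,0,-0.5],"rot":[0,0,0]},{"dp":[0,0,-1],"rot":[0,0,0]},{"dp":[0,0,-1],"rot":[0,0,0]},{"dp":[0,0,-1],"rot":[0,0,0]},{"dp":[0,-1,-1],"rot":[0,0,0]},{"dp":[0,-1,-1],"rot":[0,0,0]},{"dp":[-1,-1,-1],"rot":[0,0,0]},{"dp":[-1,-1,0],"rot":[0,0,0]},{"dp":[0,0,0],"rot":[0,0,0]}], "hand": 60}}

```text
time_s: 20.65
tcp_pos: [0.4363, 0.1837, 0.2593]
orientation: [3.137, 0.003, 2.279]
ft_force: [-0.7, 0.7, -0.1]
grip_width: 0.06
grip_force: 0.0
```

Run:
```python
from h import *
im,c=snap('wrist','w7')
cv2.imwrite('pics/w7c.png',cv2.resize(im,(700,525)))
go([0,.084,.06])
h=cv2.cvtColor(im,cv2.COLOR_BGR2HSV); m=((h[...,1]<60)&(h[...,2]>130)).astype(np.uint8)
n,l,st,ce=cv2.connectedComponentsWithStats(m)
for i in range(1,n):
    if 60<st[i][4]<2500:
        pts=np.argwhere(l==i)[:,::-1]
        for z in (.078,.096):
            W=np.array([onz(c,u,v,z)[:2] for u,v in pts]); r=cv2.minAreaRect((W*1000).astype(np.float32)); 
            if 25<max(r[1])<48: print(ce[i].round(),z,np.round(r[0],1),np.round(r[1],1),toR([*np.array(r[0])/1000,z]).round(4))
```

```text
railtcp [-0.1006  0.0334  0.2266] t 20.7 F [-0.7  0.6  0.3] rot [ 0.29  0.07 -0.18] dp [2.024 4.023 6.663]
[408. 127.] 0.078 [486.  293.6] [30.9  7.3] [0.0077 0.0832 0.046 ]
[408. 127.] 0.096 [480.2 290.4] [29.1  6.9] [0.0012 0.0845 0.064 ]
[207. 251.] 0.096 [423.3 104.4] [46.6 11.7] [-0.1634 -0.0191  0.064 ]
```

View pics/w7c.png

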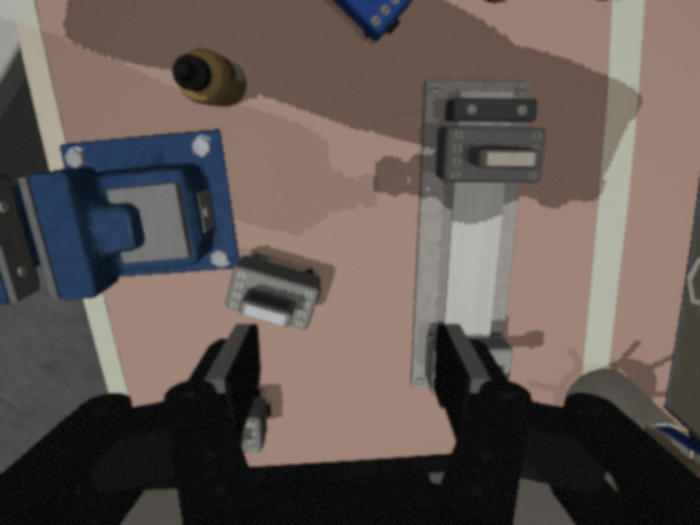

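Module A is clipped upright at (495,155) beside the bracket, with its tab centre at rail (1.2, 84.5, 64) mm, as it must be. Module B at (270,290) is next.

Run:
```python
from h import *
c=get_calibration('wrist'); P=[onz(c,u/1.25,v/1.25,.078)[:2] for u,v in [(245,305),(290,320)]]; print(P,onz(c,267.5/1.25,312/1.25,.078))
snap('top','top3'); im=cv2.imread('pics/top3.png'); ct=get_calibration('top'); tabs(im,ct,165,60)
delta([.4315,.099,.16],23+90)
```

```text
[array([0.41571343, 0.09755608]), array([0.44781017, 0.10951539])] [0.43144547 0.10382956 0.078     ]
tcp [0.4366 0.1861 0.2579] t 20.75 rot [ 0.26  0.   17.7 ] dp [-3.126 -1.55   3.916]
```

Run:
```python
from h import *
c=get_calibration('wrist'); im=cv2.imread('pics/w7.png'); h=cv2.cvtColor(im,cv2.COLOR_BGR2HSV)
for lo in (170,190,205,215):
    m=((h[...,1]<50)&(h[...,2]>lo)).astype(np.uint8)[200:280,170:270]
    n,l,st,ce=cv2.connectedComponentsWithStats(m); i=1+np.argmax(st[1:,4]); pts=np.argwhere(l==i)[:,::-1]+[170,200]
    W=np.array([onz(c,u,v,.078)[:2] for u,v in pts]); r=cv2.minAreaRect((W*1000).astype(np.float32)); d=np.linalg.svd(W-W.mean(0),full_matrices=False)[2][0]
    print(lo,(ce[i]+[170,200]).round(1),st[i],np.round(r[0],1),np.round(r[1],1),np.degrees(np.arctan2(d[1],d[0]))%180)
```

```text
170 [211.2 251.7] [ 26  45  32  14 200] [430.9 101.8] [28.4  6.3] 23.71987682528429Traceback (most recent call last):
  File "<stdin>", line 5, in <module>
    return _wrapfunc(a, 'argmax', axis=axis, out=out, **kwds)
    return bound(*args, **kwds)
ValueError: attempt to get argmax of an empty sequence
```

>>> {"op": "step_arm", "data": {"increments": [{"dp":[0,0,0],"rot":[0.2,0,8.5]},{"dp":[0,0,0],"rot":[0,0,8.5]},{"dp":[0,0,0],"rot":[0,0,0.4]},{"dp":[-0.77,-0.39,0.9],"rot":[0,0,0]},{"dp":[-0.77,-0.39,0.9],"rot":[0,0,0]},{"dp":[-0.77,-0.39,0.9],"rot":[0,0,0]},{"dp":[-0.76,-0.39,0.9],"rot":[0,0,0]},{"dp":[0,0,0],"rot":[0,0,0]},{"dp":[0,0,0],"rot":[0,0,0]}]}}

```text
time_s: 21.65
tcp_pos: [0.431, 0.1008, 0.1664]
orientation: [-3.139, -0.0, 1.981]
ft_force: [-0.1, 0.7, 0.8]
grip_width: 0.06
grip_force: 0.0
```

Run:
```python
from h import *
delta([.431,.1005,.0745],23.3+90)
```

```text
tcp [0.431  0.1008 0.1664] t 21.65 rot [-0.13 -0.    0.18] dp [-0.01  -0.007  3.674]
```

>>> {"op": "step_arm", "data": {"increments": [{"dp":[0,0,1],"rot":[0,0,0]},{"dp":[0,0,1],"rot":[0,0,0]},{"dp":[0,0,0.9],"rot":[0,0,0]},{"dp":[0,0,0.4],"rot":[0,0,0]},{"dp":[0,0,0.37],"rot":[0,0,0]},{"dp":[0,0,0],"rot":[0,0,0]},{"dp":[0,0,0],"rot":[0,0,0]}]}}

```text
time_s: 22.35
tcp_pos: [0.4317, 0.1007, 0.0754]
orientation: [-3.141, 0.001, 1.98]
ft_force: [1.2, 0.4, -0.7]
grip_width: 0.0599
grip_force: 0.0
```

>>> {"op": "step_arm", "data": {"increments": [{"dp":[0,0,0],"rot":[0,0,0]},{"dp":[0,0,0],"rot":[0,0,0]},{"dp":[0,0,0],"rot":[0,0,0]},{"dp":[0,0,0],"rot":[0,0,0]},{"dp":[0,0,0],"rot":[0,0,0]}], "hand": 30, "newtons": 100}}

```text
time_s: 22.85
tcp_pos: [0.4313, 0.1003, 0.0759]
orientation: [3.142, 0.001, 1.979]
ft_force: [-2.3, -0.6, 5.7]
grip_width: 0.0377
grip_force: 99.5
```

>>> {"op": "step_arm", "data": {"increments": [{"dp":[0,0,-0.5],"rot":[0,0,0]},{"dp":[0,0,-1],"rot":[0,0,0]},{"dp":[0,0,-1],"rot":[0,0,0]},{"dp":[0,0,-1],"rot":[0,0,0]},{"dp":[0,0,0],"rot":[0,0,-8.5]},{"dp":[0,0,0],"rot":[0,0,-8.5]},{"dp":[0,0,0],"rot":[0,0,-0.5]},{"dp":[0,0,0],"rot":[0,0,0]}]}}

```text
time_s: 23.65
tcp_pos: [0.4308, 0.1003, 0.1621]
orientation: [-3.14, -0.0, 2.282]
ft_force: [0.2, 0.7, -2.5]
grip_width: 0.0375
grip_force: 100.9
```

Run:
```python
from h import *
go([-.045,.0425,.115])
im,c=snap('wrist','w8'); h=cv2.cvtColor(im,cv2.COLOR_BGR2HSV)
```

```text
railtcp [-0.1604 -0.0271  0.1301] t 23.65 F [ 0.6  0.4 -2.5] rot [-0.11 -0.   -0.08] dp [2.783 4.616 0.604]
```

>>> {"op": "step_arm", "data": {"increments": [{"dp":[0.56,0.92,0.12],"rot":[0,0,0]},{"dp":[0.56,0.92,0.12],"rot":[0,0,0]},{"dp":[0.56,0.92,0.12],"rot":[0,0,0]},{"dp":[0.56,0.92,0.12],"rot":[0,0,0]},{"dp":[0.56,0.92,0.12],"rot":[0,0,0]},{"dp":[0,0,0],"rot":[-7,0,0]},{"dp":[0,0,0],"rot":[-7,0,0]},{"dp":[0,0,0],"rot":[-7,0,0]},{"dp":[0,0,0],"rot":[0,0,0]},{"dp":[0,0,0],"rot":[0,0,0]}]}}

```text
time_s: 24.7
tcp_pos: [0.4714, 0.228, 0.1467]
orientation: [2.78, -0.001, 2.283]
ft_force: [0.9, 1.0, -2.5]
grip_width: 0.0377
grip_force: 101.6
```

Run:
```python
from h import *
go([-.041,.043,.065],21); print(hook(21,hh=.0615))
```

```text
railtcp [-0.0462  0.043   0.1147] t 24.7 F [ 1.3  0.2 -2.5] rot [-0.3  -0.04 -0.01] dp [-1.000e-03 -5.190e-01  1.932e+00]
[-0.02408567  0.06505688]
```

>>> {"op": "step_arm", "data": {"increments": [{"dp":[0,-0.2,0.65],"rot":[-0.3,0,0]},{"dp":[0,-0.2,0.65],"rot":[0,0,0]},{"dp":[0,-0.12,0.63],"rot":[0,0,0]},{"dp":[0,0,0],"rot":[0,0,0]},{"dp":[0,0,0],"rot":[0,0,0]}]}}

```text
time_s: 25.2
tcp_pos: [0.4779, 0.233, 0.0981]
orientation: [2.771, 0.0, 2.284]
ft_force: [-0.7, 1.3, -1.9]
grip_width: 0.0377
grip_force: 101.7
```

Run:
```python
from h import *
go([-.0225,.043,.0648],21)
```

```text
railtcp [-0.038   0.0426  0.0661] t 25.2 F [ 0.4  1.4 -1.9] rot [ 0.23 -0.01  0.09] dp [0.018 0.559 0.272]
```

>>> {"op": "step_arm", "data": {"increments": [{"dp":[0.02,0.19,0.09],"rot":[0.1,0,0]},{"dp":[0,0.19,0.09],"rot":[0.1,0,0]},{"dp":[0,0.18,0.09],"rot":[0,0,0]},{"dp":[0,0,0],"rot":[0,0,0]}]}}

```text
time_s: 25.6
tcp_pos: [0.4886, 0.2433, 0.0968]
orientation: [2.773, 0.001, 2.285]
ft_force: [0.4, 0.2, -2.9]
grip_width: 0.0378
grip_force: 101.7
```

>>> {"op": "step_arm", "data": {"increments": [{"dp":[0,0.05,0.02],"rot":[0,0,0]},{"dp":[0,0,0],"rot":[0,0,0]}]}}

```text
time_s: 25.8
tcp_pos: [0.4884, 0.2434, 0.096]
orientation: [2.775, 0.0, 2.284]
ft_force: [0.2, -0.1, -2.8]
grip_width: 0.038
grip_force: 101.7
```

>>> {"op": "step_arm", "data": {"increments": [{"dp":[0,0.05,0.02],"rot":[0,0,0]},{"dp":[0,0,0],"rot":[0,0,0]}]}}

```text
time_s: 26.0
tcp_pos: [0.4892, 0.2441, 0.0959]
orientation: [2.776, -0.0, 2.284]
ft_force: [-0.2, -0.8, -0.1]
grip_width: 0.038
grip_force: 102.0
```

Run:
```python
from h import *
go([-.0195,.043,.0648],21)
```

```text
railtcp [-0.0222  0.0436  0.0639] t 26.0 F [-0.7 -0.5 -0.1] rot [-0.03 -0.03  0.07] dp [-0.025  0.115  0.004]
```

>>> {"op": "step_arm", "data": {"increments": [{"dp":[0,0.08,-0.01],"rot":[0,0,0]},{"dp":[0,0,0],"rot":[0,0,0]}]}}

```text
time_s: 26.2
tcp_pos: [0.4911, 0.2456, 0.0971]
orientation: [2.774, 0.0, 2.284]
ft_force: [-0.1, 1.0, -3.1]
grip_width: 0.0377
grip_force: 101.9
```

>>> {"op": "step_arm", "data": {"increments": [{"dp":[0,0.05,0.01],"rot":[0,0,0]},{"dp":[0,0,0],"rot":[0,0,0]}]}}

```text
time_s: 26.4
tcp_pos: [0.4914, 0.246, 0.0969]
orientation: [2.776, 0.0, 2.284]
ft_force: [-1.9, -1.9, -1.0]
grip_width: 0.0378
grip_force: 102.1
```

Run:
```python
from h import *
go([-.0195,.043,.0648],21)
```

```text
railtcp [-0.0193  0.0436  0.0649] t 26.4 F [-2.7 -0.2 -1. ] rot [-0.07 -0.02  0.07] dp [-0.023 -0.007  0.   ]
```

>>> {"op": "step_arm", "data": {"increments": [{"dp":[0,0.02,-0.08],"rot":[0,0,0]},{"dp":[0,0,0],"rot":[0,0,0]}]}}

```text
time_s: 26.6
tcp_pos: [0.4908, 0.2457, 0.0986]
orientation: [2.777, -0.0, 2.284]
ft_force: [-1.5, -0.8, -2.6]
grip_width: 0.0379
grip_force: 101.6
```

>>> {"op": "step_arm", "data": {"increments": [{"dp":[0,0.015,-0.04],"rot":[0,0,0]},{"dp":[0,0,0],"rot":[0,0,0]}]}}

```text
time_s: 26.8
tcp_pos: [0.4907, 0.2457, 0.0989]
orientation: [2.778, -0.0, 2.284]
ft_force: [2.2, 0.3, -12.3]
grip_width: 0.0375
grip_force: 102.8
```

Run:
```python
from h import *
go([-.0195,.043,.0648],21)
```

```text
railtcp [-0.02    0.0438  0.0669] t 26.8 F [  1.9  -1.2 -12.3] rot [-0.14 -0.06  0.07] dp [-0.033 -0.012  0.085]
```

Module B is hooked. Rocking it down with the same sequence.

>>> {"op": "step_arm", "data": {"increments": [{"dp":[0,-0.03,0.06],"rot":[0,0,0]},{"dp":[0,0.147,0.059],"rot":[3.5,0,0]},{"dp":[0,0.147,0.059],"rot":[3.5,0,0]},{"dp":[0,0.146,0.059],"rot":[3.5,0,0]},{"dp":[0,0.146,0.059],"rot":[3.5,0,0]},{"dp":[0,0,0],"rot":[0,0,0]}]}}

```text
time_s: 27.4
tcp_pos: [0.5038, 0.2566, 0.0977]
orientation: [3.021, 0.0, 2.285]
ft_force: [-5.4, -4.4, 4.2]
grip_width: 0.0379
grip_force: 105.2
```

>>> {"op": "step_arm", "data": {"increments": [{"dp":[0,0.05,0.12],"rot":[3.4,0,0]},{"dp":[0,0.1,0.08],"rot":[3.4,0,0]},{"dp":[0,0,0],"rot":[0,0,0]}]}}

```text
time_s: 27.7
tcp_pos: [0.5093, 0.2611, 0.0938]
orientation: [3.133, 0.001, 2.285]
ft_force: [0.7, 0.2, 1.9]
grip_width: 0.0376
grip_force: 105.1
```

Run:
```python
from h import *
go([0.003,.043,.061])
```

```text
railtcp [0.0041 0.0433 0.0618] t 27.7 F [ 0.6 -0.3  1.9] rot [0.51 0.05 0.12] dp [-0.012 -0.046  0.033]
```

>>> {"op": "step_arm", "data": {"increments": [{"dp":[0,-0.03,0.08],"rot":[0.5,0,0]},{"dp":[0,0,0.04],"rot":[0.5,0,0]},{"dp":[0,0,0],"rot":[0,0,0]}]}}

```text
time_s: 28.0
tcp_pos: [0.5098, 0.2613, 0.0939]
orientation: [-3.141, 0.001, 2.285]
ft_force: [-0.4, 2.3, 12.4]
grip_width: 0.0377
grip_force: 106.3
```

>>> {"op": "step_arm", "data": {"increments": [{"dp":[0,0,-0.1],"rot":[-0.5,0,0]},{"dp":[0,0,-0.12],"rot":[-0.5,0,0]},{"dp":[0,0,-0.08],"rot":[0,0,0]},{"dp":[0,0,0],"rot":[0,0,0]}]}}

```text
time_s: 28.4
tcp_pos: [0.5056, 0.2581, 0.0956]
orientation: [3.139, -0.0, 2.284]
ft_force: [3.1, 0.6, -9.4]
grip_width: 0.0378
grip_force: 104.0
```

Run:
```python
from h import *
go([0.003,.043,.061])
```

```text
railtcp [-0.0007  0.0435  0.0636] t 28.4 F [ 2.8 -1.6 -9.4] rot [ 0.14 -0.01  0.07] dp [-0.021  0.146  0.106]
```

>>> {"op": "step_arm", "data": {"increments": [{"dp":[0,0,0.09],"rot":[0,0,0]},{"dp":[0,0,0],"rot":[0,0,0]}]}}

```text
time_s: 28.6
tcp_pos: [0.5064, 0.2589, 0.0945]
orientation: [3.137, -0.0, 2.284]
ft_force: [2.6, 1.1, -4.2]
grip_width: 0.038
grip_force: 104.6
```

>>> {"op": "step_arm", "data": {"increments": [{"dp":[0,0,0],"rot":[0,0,0]},{"dp":[0,0,0],"rot":[0,0,0]},{"dp":[0,0,-0.5],"rot":[0,0,0]},{"dp":[0,0,-1],"rot":[0,0,0]},{"dp":[0,0,-1],"rot":[0,0,0]},{"dp":[0,-1,-1],"rot":[0,0,0]},{"dp":[0,-1,-1],"rot":[0,0,0]},{"dp":[0,-1,-1],"rot":[0,0,0]},{"dp":[-1,-1,-1],"rot":[0,0,0]},{"dp":[-1,-1,0],"rot":[0,0,0]},{"dp":[-1,-1,0],"rot":[0,0,0]},{"dp":[-1,0,0],"rot":[0,0,0]}], "hand": 60}}

```text
time_s: 29.8
tcp_pos: [0.4557, 0.0823, 0.2584]
orientation: [3.138, 0.001, 2.283]
ft_force: [0.8, 0.9, 0.3]
grip_width: 0.0597
grip_force: 0.0
```

>>> {"op": "step_arm", "data": {"increments": [{"dp":[-1,0,0],"rot":[0,0,0]},{"dp":[-1,0,0],"rot":[0,0,0]},{"dp":[-1,0,0],"rot":[0,0,0]},{"dp":[-1,0,0],"rot":[0,0,0]},{"dp":[-1,0,0],"rot":[0,0,0]},{"dp":[-1,0,0],"rot":[0,0,0]},{"dp":[-1,0,0],"rot":[0,0,0]},{"dp":[-1,0,0],"rot":[0,0,0]},{"dp":[0,0,0],"rot":[0,0,0]},{"dp":[0,0,0],"rot":[0,0,0]}]}}

```text
time_s: 30.8
tcp_pos: [0.5883, -0.0671, 0.257]
orientation: [3.138, -0.0, 2.284]
ft_force: [-1.1, 0.3, 1.1]
grip_width: 0.0598
grip_force: 0.0
```

Run:
```python
from h import *
im,c=snap('wrist','w9'); go([0,0,.2]); h=cv2.cvtColor(im,cv2.COLOR_BGR2HSV)
print('C proj',proj(c,[.4785,-.032,.078]))
for lo in (140,170,190):
  m=((h[...,1]<60)&(h[...,2]>lo)).astype(np.uint8)
  n,l,st,ce=cv2.connectedComponentsWithStats(m)
  for i in range(1,n):
    if 80<st[i][4]<2500:
        pts=np.argwhere(l==i)[:,::-1]
        for z in (.078,.096):
            W=np.array([onz(c,u,v,z)[:2] for u,v in pts]); r=cv2.minAreaRect((W*1000).astype(np.float32)); d=np.linalg.svd(W-W.mean(0),full_matrices=False)[2][0]
            if 24<max(r[1])<48: print(lo,ce[i].round(),z,np.round(r[0],1),np.round(r[1],1),toR([*np.array(r[0])/1000,z]).round(4),(np.degrees(np.arctan2(d[1],d[0]))%180).round(1))
```

```text
railtcp [-0.1504 -0.2562  0.2251] t 30.85 F [0.7 1.  0.5] rot [ 0.2  -0.01  0.08] dp [10.247  6.017  1.002]
C proj [200.13241309  65.81191711]
140 [197.  67.] 0.078 [477.4 -34.1] [35.5  8.9] [-0.2129 -0.1593  0.046 ] 39.8
140 [197.  67.] 0.096 [481.2 -32.7] [33.4  8.4] [-0.2091 -0.1607  0.064 ] 39.8
170 [197.  67.] 0.078 [477.2 -33.8] [30.9  8.2] [-0.2129 -0.1589  0.046 ] 40.1
170 [197.  67.] 0.096 [481.  -32.5] [29.1  7.7] [-0.2092 -0.1604  0.064 ] 40.1
190 [197.  67.] 0.078 [477.2 -34.3] [30.   7.5] [-0.2132 -0.1593  0.046 ] 39.1
190 [197.  67.] 0.096 [480.9 -33. ] [28.2  7. ] [-0.2095 -0.1607  0.064 ] 39.1
```

Run:
```python
from h import *
delta([.478,-.0335,.0755],130.2)
```

```text
tcp [ 0.588  -0.0666  0.2571] t 30.85 rot [ 0.2  -0.01  0.68] dp [ 3.852 -2.507  7.262]
```

>>> {"op": "step_arm", "data": {"increments": [{"dp":[0.96,-0.63,0.8],"rot":[0.2,0,0.7]},{"dp":[0.96,-0.63,0.8],"rot":[0,0,0]},{"dp":[0.96,-0.63,0.8],"rot":[0,0,0]},{"dp":[0.97,-0.62,0.8],"rot":[0,0,0]},{"dp":[0,0,0],"rot":[0,0,0]},{"dp":[0,0,0],"rot":[0,0,0]}]}}

```text
time_s: 31.45
tcp_pos: [0.4775, -0.0332, 0.1769]
orientation: [3.142, 0.0, 2.274]
ft_force: [1.2, -0.8, 1.1]
grip_width: 0.0602
grip_force: 0.0
```

Run:
```python
from h import *
delta([.478,-.0335,.0755],130.2)
```

```text
tcp [ 0.4775 -0.0332  0.1769] t 31.45 rot [0.   0.   0.08] dp [-0.022  0.01   4.055]
```

>>> {"op": "step_arm", "data": {"increments": [{"dp":[0,0,1],"rot":[0,0,0]},{"dp":[0,0,1],"rot":[0,0,0]},{"dp":[0,0,1],"rot":[0,0,0]},{"dp":[0,0,0.6],"rot":[0,0,0]},{"dp":[0,0,0.46],"rot":[0,0,0]},{"dp":[0,0,0],"rot":[0,0,0]},{"dp":[0,0,0],"rot":[0,0,0]}]}}

```text
time_s: 32.15
tcp_pos: [0.4798, -0.0341, 0.0758]
orientation: [3.14, 0.001, 2.272]
ft_force: [0.5, 0.1, 0.1]
grip_width: 0.0602
grip_force: 0.0
```

>>> {"op": "step_arm", "data": {"increments": [{"dp":[0,0,0],"rot":[0,0,0]},{"dp":[0,0,0],"rot":[0,0,0]},{"dp":[0,0,0],"rot":[0,0,0]},{"dp":[0,0,0],"rot":[0,0,0]},{"dp":[0,0,0],"rot":[0,0,0]}], "hand": 30, "newtons": 100}}

```text
time_s: 32.65
tcp_pos: [0.4793, -0.0345, 0.0764]
orientation: [3.14, 0.002, 2.272]
ft_force: [-1.5, -1.3, 6.0]
grip_width: 0.0382
grip_force: 99.6
```

>>> {"op": "step_arm", "data": {"increments": [{"dp":[0,0,-0.5],"rot":[0,0,0]},{"dp":[0,0,-1],"rot":[0,0,0]},{"dp":[0,0,-1],"rot":[0,0,0]},{"dp":[0,0,-1],"rot":[0,0,0]},{"dp":[0,0,-1],"rot":[0,0,-0.6]},{"dp":[0,0,-0.5],"rot":[0,0,0]},{"dp":[0,0,0],"rot":[0,0,0]},{"dp":[0,0,0],"rot":[0,0,0]}]}}

```text
time_s: 33.45
tcp_pos: [0.4781, -0.034, 0.1996]
orientation: [3.142, -0.0, 2.283]
ft_force: [-0.1, 1.1, -3.0]
grip_width: 0.038
grip_force: 100.8
```

Run:
```python
from h import *
im,c=snap('wrist','w10'); h=cv2.cvtColor(im,cv2.COLOR_BGR2HSV)
for lo in (120,140,170):
  m=((h[...,1]<70)&(h[...,2]>lo)).astype(np.uint8)
  n,l,st,ce=cv2.connectedComponentsWithStats(m)
  for i in range(1,n):
    if 80<st[i][4]<2500:
        pts=np.argwhere(l==i)[:,::-1]; z=.096
        W=np.array([onz(c,u,v,z)[:2] for u,v in pts]); r=cv2.minAreaRect((W*1000).astype(np.float32)); d=np.linalg.svd(W-W.mean(0),full_matrices=False)[2][0]
        if 24<max(r[1])<48: print(lo,ce[i].round(),z,np.round(r[0],1),np.round(r[1],1),toR([*np.array(r[0])/1000,z]).round(4),(np.degrees(np.arctan2(d[1],d[0]))%180).round(1))
go([-.046,.0015,.13])
```

```text
120 [510.  22.] 0.096 [504.8 139.3] [20.5 31.7] [-0.0789 -0.0459  0.064 ] 155.5
140 [509.  21.] 0.096 [504.4 139.6] [19.2 31.1] [-0.079  -0.0454  0.064 ] 154.8
140 [546.  41.] 0.096 [527.  150.8] [18.2 46.3] [-0.0545 -0.0517  0.064 ] 139.8
170 [547.  40.] 0.096 [527.  151.2] [17.6 45.6] [-0.0543 -0.0514  0.064 ] 139.9
170 [542. 147.] 0.096 [575.7 109.9] [25.1  8.3] [-0.0444 -0.1145  0.064 ] 45.6
railtcp [-0.2126 -0.1594  0.167 ] t 33.5 F [-0.3 -0.2 -2.2] rot [-0.06 -0.07 -0.01] dp [6.435 6.665 1.479]
```

>>> {"op": "step_arm", "data": {"increments": [{"dp":[0.92,0.95,0.2],"rot":[0,0,0]},{"dp":[0.92,0.95,0.2],"rot":[0,0,0]},{"dp":[0.92,0.95,0.2],"rot":[0,0,0]},{"dp":[0.92,0.95,0.2],"rot":[0,0,0]},{"dp":[0.92,0.95,0.3],"rot":[0,0,0]},{"dp":[0.92,0.95,0.4],"rot":[0,0,0]},{"dp":[0.93,0.95,0.5],"rot":[0,0,0]},{"dp":[0,0,0],"rot":[-7,0,0]},{"dp":[0,0,0],"rot":[-7,0,0]},{"dp":[0,0,0],"rot":[-7,0,0]},{"dp":[0,0,0],"rot":[0,0,0]},{"dp":[0,0,0],"rot":[0,0,0]}]}}

```text
time_s: 34.7
tcp_pos: [0.4977, 0.1959, 0.1488]
orientation: [2.78, -0.001, 2.282]
ft_force: [0.1, 0.4, -1.2]
grip_width: 0.0382
grip_force: 101.9
```

Run:
```python
from h import *
go([-.041,.002,.0665],21); print(hook(21,hh=.0623))
```

```text
railtcp [-0.0473  0.0016  0.1168] t 34.7 F [ 0.3  0.3 -1.2] rot [-0.27 -0.04 -0.07] dp [ 0.017 -0.487  1.969]
[-0.02437236  0.06580374]
```

>>> {"op": "step_arm", "data": {"increments": [{"dp":[0,-0.17,0.66],"rot":[-0.2,0,0]},{"dp":[0,-0.17,0.66],"rot":[0,0,0]},{"dp":[0,-0.15,0.65],"rot":[0,0,0]},{"dp":[0,0,0],"rot":[0,0,0]},{"dp":[0,0,0],"rot":[0,0,0]}]}}

```text
time_s: 35.2
tcp_pos: [0.5054, 0.2015, 0.1001]
orientation: [2.772, 0.0, 2.283]
ft_force: [-0.1, 0.3, -2.2]
grip_width: 0.0378
grip_force: 102.0
```

Run:
```python
from h import *
go([-.0215,.002,.0655],21)
```

```text
railtcp [-0.0378  0.0008  0.0681] t 35.2 F [ 0.1  0.3 -2.2] rot [0.2  0.02 0.02] dp [0.048 0.569 0.331]
```

>>> {"op": "step_arm", "data": {"increments": [{"dp":[0.04,0.1,0.11],"rot":[0,0,0]},{"dp":[0,0.15,0.08],"rot":[0,0,0]},{"dp":[0,0.17,0.07],"rot":[0,0,0]},{"dp":[0,0.14,0.06],"rot":[0,0,0]},{"dp":[0,0,0],"rot":[0,0,0]},{"dp":[0,0,0],"rot":[0,0,0]}]}}

```text
time_s: 35.8
tcp_pos: [0.5153, 0.212, 0.0972]
orientation: [2.772, 0.0, 2.283]
ft_force: [0.7, -0.5, -2.2]
grip_width: 0.0381
grip_force: 102.0
```

Run:
```python
from h import *
go([-.019,.002,.0657],21)
```

```text
railtcp [-0.0235  0.0023  0.0652] t 35.8 F [ 0.2 -0.8 -2.2] rot [ 0.2   0.02 -0.01] dp [-0.01   0.175  0.045]
```

>>> {"op": "step_arm", "data": {"increments": [{"dp":[0,0.1,0.025],"rot":[0,0,0]},{"dp":[0,0,0],"rot":[0,0,0]}]}}

```text
time_s: 36.0
tcp_pos: [0.5173, 0.2137, 0.0976]
orientation: [2.771, 0.0, 2.283]
ft_force: [1.0, 1.0, -2.6]
grip_width: 0.0378
grip_force: 102.0
```

>>> {"op": "step_arm", "data": {"increments": [{"dp":[0,0.07,0.02],"rot":[0,0,0]},{"dp":[0,0,0],"rot":[0,0,0]}]}}

```text
time_s: 36.2
tcp_pos: [0.5181, 0.2145, 0.0973]
orientation: [2.773, -0.0, 2.282]
ft_force: [-0.8, -1.1, -1.0]
grip_width: 0.0379
grip_force: 102.2
```

Run:
```python
from h import *
go([-.019,.002,.0657],21)
```

```text
railtcp [-0.0196  0.0023  0.0653] t 36.2 F [-1.3 -0.3 -1. ] rot [ 0.14  0.01 -0.03] dp [-0.013  0.028 -0.005]
```

Light contact at the same x as before. Lift check for the hook:

>>> {"op": "step_arm", "data": {"increments": [{"dp":[0,0.02,-0.08],"rot":[0,0,0]},{"dp":[0,0.015,-0.04],"rot":[0,0,0]},{"dp":[0,0,0],"rot":[0,0,0]}]}}

```text
time_s: 36.5
tcp_pos: [0.5175, 0.2143, 0.0993]
orientation: [2.774, -0.0, 2.283]
ft_force: [2.6, 1.4, -13.2]
grip_width: 0.0378
grip_force: 103.0
```

Run:
```python
from h import *
go([-.019,.002,.0657],21)
```

```text
railtcp [-0.0203  0.0025  0.0673] t 36.5 F [  2.8  -0.6 -13.2] rot [ 0.05 -0.02 -0.02] dp [-0.022  0.026  0.078]
```

>>> {"op": "step_arm", "data": {"increments": [{"dp":[0,-0.03,0.06],"rot":[0,0,0]},{"dp":[0,0.147,0.059],"rot":[3.5,0,0]},{"dp":[0,0.147,0.059],"rot":[3.5,0,0]},{"dp":[0,0.146,0.059],"rot":[3.5,0,0]},{"dp":[0,0.146,0.059],"rot":[3.5,0,0]},{"dp":[0,0,0],"rot":[0,0,0]}]}}

```text
time_s: 37.1
tcp_pos: [0.5306, 0.2253, 0.0984]
orientation: [3.017, 0.0, 2.283]
ft_force: [-4.1, -3.9, 4.5]
grip_width: 0.038
grip_force: 105.7
```

>>> {"op": "step_arm", "data": {"increments": [{"dp":[0,0.05,0.12],"rot":[3.5,0,0]},{"dp":[0,0.1,0.08],"rot":[3.5,0,0]},{"dp":[0,-0.03,0.08],"rot":[0.5,0,0]},{"dp":[0,0,0.04],"rot":[0.4,0,0]},{"dp":[0,0,0],"rot":[0,0,0]}]}}

```text
time_s: 37.6
tcp_pos: [0.5366, 0.23, 0.0944]
orientation: [3.141, 0.001, 2.283]
ft_force: [-0.4, 2.6, 10.2]
grip_width: 0.038
grip_force: 106.5
```

>>> {"op": "step_arm", "data": {"increments": [{"dp":[0,0,-0.1],"rot":[-0.5,0,0]},{"dp":[0,0,-0.12],"rot":[-0.5,0,0]},{"dp":[0,0,-0.08],"rot":[0,0,0]},{"dp":[0,0,0],"rot":[0,0,0]}]}}

```text
time_s: 38.0
tcp_pos: [0.5323, 0.2268, 0.0962]
orientation: [3.137, -0.0, 2.282]
ft_force: [3.2, 0.9, -9.3]
grip_width: 0.0377
grip_force: 104.2
```

Run:
```python
from h import *
go([0.003,.002,.062])
```

```text
railtcp [-0.0009  0.0024  0.0642] t 38.0 F [ 3.  -1.4 -9.3] rot [ 0.25 -0.02 -0.03] dp [-0.014  0.158  0.087]
```

>>> {"op": "step_arm", "data": {"increments": [{"dp":[0,0,0.09],"rot":[0,0,0]},{"dp":[0,0,0],"rot":[0,0,0]}]}}

```text
time_s: 38.2
tcp_pos: [0.5332, 0.2274, 0.0952]
orientation: [3.135, 0.0, 2.283]
ft_force: [1.8, 1.5, -3.0]
grip_width: 0.0378
grip_force: 104.9
```

>>> {"op": "step_arm", "data": {"increments": [{"dp":[0,0,0],"rot":[0,0,0]},{"dp":[0,0,0],"rot":[0,0,0]},{"dp":[0,0,-0.5],"rot":[0,0,0]},{"dp":[0,0,-1],"rot":[0,0,0]},{"dp":[0,0,-1],"rot":[0,0,0]},{"dp":[0,-1,-1],"rot":[0,0,0]},{"dp":[0,-1,-1],"rot":[0,0,0]},{"dp":[0,-1,-1],"rot":[0,0,0]},{"dp":[0,-1,-1],"rot":[0,0,0]},{"dp":[0,-0.4,-0.5],"rot":[0,0,0]}], "hand": 60}}

```text
time_s: 39.2
tcp_pos: [0.4479, 0.1537, 0.2731]
orientation: [3.133, 0.002, 2.282]
ft_force: [0.4, 0.4, 0.2]
grip_width: 0.0604
grip_force: 0.0
```

>>> {"op": "step_arm", "data": {"increments": [{"dp":[0,0,0],"rot":[0,0,8.5]},{"dp":[0,0,0],"rot":[0,0,8.5]},{"dp":[0,0,0],"rot":[0,0,8.5]},{"dp":[0,0,0],"rot":[0,0,8.5]},{"dp":[0,0,0],"rot":[0,0,8.5]},{"dp":[0,0,0],"rot":[0,0,8.5]},{"dp":[0,0,0],"rot":[0,0,8.5]},{"dp":[0,0,0],"rot":[0,0,8.5]},{"dp":[0,0,0],"rot":[0,0,8.5]},{"dp":[0,0,0],"rot":[0,0,8.5]},{"dp":[0,0,0],"rot":[0,0,5]},{"dp":[0,0,0],"rot":[0,0,0]}], "hand": 40}}

```text
time_s: 40.4
tcp_pos: [0.4489, 0.1548, 0.2697]
orientation: [3.141, -0.006, 0.712]
ft_force: [-0.2, -1.2, -0.5]
grip_width: 0.0405
grip_force: 0.0
```

Run:
```python
from h import *
im,c=snap('wrist','w11'); cv2.imwrite('pics/w11c.png',cv2.resize(im,(784,588),interpolation=cv2.INTER_CUBIC))
delta(toW([-.018,-.1,.1]),40.8); print(toR(read_state()['tcp_pos']))
```

```text
tcp [0.4489 0.1548 0.2696] t 40.45 rot [ 0.01 -0.31  0.1 ] dp [3.724 4.094 5.505]
[-0.11110925  0.00235267  0.2376335 ]
```

View pics/w11c.png

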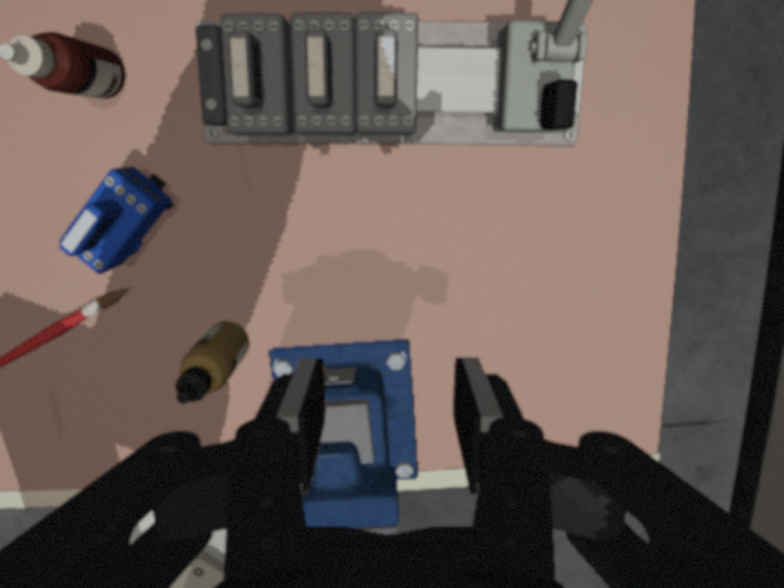

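Three modules are clipped and upright at (258,75), (323,75) and (387,75). The stop is at (545,75) with its fin at (560,105) and the lever free. There is no fourth module anywhere, and both bottles are standing. Now to bring the stop up.

Run:
```python
from h import *
c=get_calibration('wrist'); print(toR(onz(c,560/1.4,105/1.4,.084)).round(4)); delta(toW([-.018,-.0985,.048]),40.8)
```

```text
[-0.0173 -0.0968  0.052 ]
tcp [0.4489 0.1548 0.2696] t 40.45 rot [ 0.01 -0.31  0.1 ] dp [3.724 4.034 7.585]
```

>>> {"op": "step_arm", "data": {"increments": [{"dp":[0.75,0.81,0.6],"rot":[0,-0.3,0]},{"dp":[0.75,0.81,0.6],"rot":[0,0,0]},{"dp":[0.75,0.81,0.6],"rot":[0,0,0]},{"dp":[0.75,0.81,0.6],"rot":[0,0,0]},{"dp":[0.73,0.8,0.6],"rot":[0,0,0]},{"dp":[0,0,1],"rot":[0,0,0]},{"dp":[0,0,0],"rot":[0,0,0]},{"dp":[0,0,0],"rot":[0,0,0]}]}}

```text
time_s: 41.25
tcp_pos: [0.5847, 0.139, 0.1692]
orientation: [-3.141, 0.002, 0.713]
ft_force: [0.1, -0.4, 0.9]
grip_width: 0.0401
grip_force: 0.0
```

Run:
```python
from h import *
delta(toW([-.018,-.0985,.048]),40.8)
```

```text
tcp [0.5847 0.139  0.1692] t 41.25 rot [-0.06  0.11  0.04] dp [0.022 0.007 3.567]
```

>>> {"op": "step_arm", "data": {"increments": [{"dp":[0,0,1],"rot":[0,0,0]},{"dp":[0,0,1],"rot":[0,0,0]},{"dp":[0,0,0.9],"rot":[0,0,0]},{"dp":[0,0,0.65],"rot":[0,0,0]},{"dp":[0,0,0],"rot":[0,0,0]},{"dp":[0,0,0],"rot":[0,0,0]}]}}

```text
time_s: 41.85
tcp_pos: [0.586, 0.1395, 0.0826]
orientation: [3.141, -0.002, 0.713]
ft_force: [0.2, 0.4, 0.7]
grip_width: 0.0401
grip_force: 0.0
```

>>> {"op": "step_arm", "data": {"increments": [{"dp":[0,0,0],"rot":[0,0,0]},{"dp":[0,0,0],"rot":[0,0,0]},{"dp":[0,0,0],"rot":[0,0,0]},{"dp":[0,0,0],"rot":[0,0,0]},{"dp":[0,0,0],"rot":[0,0,0]}], "hand": 5, "newtons": 40}}

```text
time_s: 42.35
tcp_pos: [0.5866, 0.1394, 0.0829]
orientation: [3.14, -0.003, 0.712]
ft_force: [-0.8, -0.1, 5.9]
grip_width: 0.0131
grip_force: 40.3
```

>>> {"op": "step_arm", "data": {"increments": [{"dp":[0,-0.4,0],"rot":[0,0,0]},{"dp":[0,-0.4,0],"rot":[0,0,0]},{"dp":[0,-0.4,0],"rot":[0,0,0]},{"dp":[0,-0.4,0],"rot":[0,0,0]},{"dp":[0,-0.3,0],"rot":[0,0,0]},{"dp":[0,0,0],"rot":[0,0,0]}]}}

```text
time_s: 42.95
tcp_pos: [0.555, 0.1763, 0.0829]
orientation: [3.141, -0.004, 0.713]
ft_force: [-0.9, -0.2, 6.4]
grip_width: 0.0133
grip_force: 40.4
```

Run:
```python
from h import *
go([-.018,-.03,.048])
```

```text
railtcp [-0.0166 -0.0507  0.0509] t 42.95 F [-0.8  0.5  6.4] rot [  0.2   -0.13 -89.97] dp [ 0.828 -0.054  0.115]
```

>>> {"op": "step_arm", "data": {"increments": [{"dp":[0,-0.1,0],"rot":[0,0,0]},{"dp":[0,-0.1,0],"rot":[0,0,0]},{"dp":[0,-0.06,0],"rot":[0,0,0]},{"dp":[0,0,0],"rot":[0,0,0]}]}}

```text
time_s: 43.35
tcp_pos: [0.5515, 0.1805, 0.0829]
orientation: [3.14, -0.004, 0.712]
ft_force: [-0.1, 0.3, 6.2]
grip_width: 0.0134
grip_force: 40.4
```

>>> {"op": "step_arm", "data": {"increments": [{"dp":[0,-0.06,0],"rot":[0,0,0]},{"dp":[0,-0.06,0],"rot":[0,0,0]},{"dp":[0,0,0],"rot":[0,0,0]}]}}

```text
time_s: 43.65
tcp_pos: [0.5504, 0.1818, 0.0829]
orientation: [3.137, -0.004, 0.711]
ft_force: [2.1, -2.2, 5.9]
grip_width: 0.0134
grip_force: 40.2
```

>>> {"op": "step_arm", "data": {"increments": [{"dp":[0,-0.06,0],"rot":[0,0,0]},{"dp":[0,0,0],"rot":[0,0,0]}]}}

```text
time_s: 43.85
tcp_pos: [0.5496, 0.1827, 0.0829]
orientation: [3.137, -0.004, 0.711]
ft_force: [3.2, -3.8, 5.2]
grip_width: 0.0131
grip_force: 40.2
```

Run:
```python
from h import *
go([-.018,-.038,.048])
```

```text
railtcp [-0.0166 -0.0423  0.0509] t 43.85 F [-0.1 -4.9  5.2] rot [ 3.800e-01  4.000e-02 -9.008e+01] dp [ 0.172 -0.056  0.116]
```

>>> {"op": "step_arm", "data": {"increments": [{"dp":[0,-0.08,0],"rot":[0,0,0]},{"dp":[0,-0.04,0],"rot":[0,0,0]},{"dp":[0,0,0],"rot":[0,0,0]}]}}

```text
time_s: 44.15
tcp_pos: [0.548, 0.1846, 0.0829]
orientation: [3.136, -0.004, 0.71]
ft_force: [3.6, -5.9, 5.1]
grip_width: 0.013
grip_force: 40.2
```

>>> {"op": "step_arm", "data": {"increments": [{"dp":[0,-0.06,0],"rot":[0,0,0]},{"dp":[0,0,0],"rot":[0,0,0]}]}}

```text
time_s: 44.35
tcp_pos: [0.5471, 0.1856, 0.0829]
orientation: [3.136, -0.004, 0.71]
ft_force: [2.9, -5.2, 4.7]
grip_width: 0.0133
grip_force: 40.2
```

Run:
```python
from h import *
go([-.018,-.038,.048])
```

```text
railtcp [-0.0166 -0.0386  0.0509] t 44.35 F [-1.2 -5.9  4.7] rot [  0.45   0.1  -90.12] dp [ 0.022 -0.057  0.117]
```

>>> {"op": "step_arm", "data": {"increments": [{"dp":[0,-0.06,0],"rot":[0,0,0]},{"dp":[0,0,0],"rot":[0,0,0]}]}}

```text
time_s: 44.55
tcp_pos: [0.5462, 0.1867, 0.0829]
orientation: [3.136, -0.004, 0.71]
ft_force: [3.6, -5.8, 5.3]
grip_width: 0.0132
grip_force: 40.2
```

>>> {"op": "step_arm", "data": {"increments": [{"dp":[0,-0.06,0],"rot":[0,0,0]},{"dp":[0,0,0],"rot":[0,0,0]}]}}

```text
time_s: 44.75
tcp_pos: [0.546, 0.1869, 0.0829]
orientation: [3.133, -0.004, 0.709]
ft_force: [6.7, -8.1, 3.9]
grip_width: 0.0129
grip_force: 40.2
```

Run:
```python
from h import *
go([-.018,-.038,.048])
```

```text
railtcp [-0.0166 -0.0369  0.0509] t 44.75 F [ -0.3 -10.5   3.9] rot [  0.57   0.22 -90.16] dp [-0.046 -0.058  0.117]
```

>>> {"op": "step_arm", "data": {"increments": [{"dp":[0,-0.06,0],"rot":[0,0,0]},{"dp":[0,-0.04,0],"rot":[0,0,0]},{"dp":[0,0,0],"rot":[0,0,0]}]}}

```text
time_s: 45.05
tcp_pos: [0.546, 0.1869, 0.0829]
orientation: [3.128, -0.004, 0.708]
ft_force: [10.8, -12.3, 2.2]
grip_width: 0.0135
grip_force: 40.1
```

>>> {"op": "step_arm", "data": {"increments": [{"dp":[0,-0.06,0],"rot":[0,0,0]},{"dp":[0,0,0],"rot":[0,0,0]}]}}

```text
time_s: 45.25
tcp_pos: [0.5459, 0.187, 0.083]
orientation: [3.126, -0.004, 0.707]
ft_force: [13.1, -15.9, 1.3]
grip_width: 0.0134
grip_force: 40.4
```

Run:
```python
from h import *
go([-.018,-.038,.048])
```

```text
railtcp [-0.0166 -0.0367  0.051 ] t 45.25 F [ -0.5 -20.6   1.3] rot [  0.9    0.55 -90.31] dp [-0.054 -0.057  0.118]
```

>>> {"op": "step_arm", "data": {"increments": [{"dp":[0,0.14,0],"rot":[0,0,0]},{"dp":[0,0,0],"rot":[0,0,0]}]}}

```text
time_s: 45.45
tcp_pos: [0.546, 0.1869, 0.0829]
orientation: [3.133, -0.004, 0.709]
ft_force: [7.0, -8.8, 3.3]
grip_width: 0.0129
grip_force: 40.3
```

>>> {"op": "step_arm", "data": {"increments": [{"dp":[0,0,0],"rot":[0,0,0]},{"dp":[0,0,0],"rot":[0,0,0]},{"dp":[0,0,-0.7],"rot":[0,0,0]},{"dp":[0,0,-1],"rot":[0,0,0]},{"dp":[0,0,-1],"rot":[0,0,0]},{"dp":[0,0,-1],"rot":[0,0,0]},{"dp":[0,0,-0.5],"rot":[0,0,0]},{"dp":[0,0,0],"rot":[0,0,0]}], "hand": 24}}

```text
time_s: 46.25
tcp_pos: [0.5428, 0.1902, 0.1877]
orientation: [3.14, -0.004, 0.713]
ft_force: [0.5, 0.3, -0.6]
grip_width: 0.0241
grip_force: 0.0
```

Run:
```python
from h import *
delta(toW([.088,-.038,.090]),40.8); print(toR(read_state()['tcp_pos']))
```

```text
tcp [0.5428 0.1902 0.1877] t 46.25 rot [ 0.07 -0.21  0.02] dp [4.194 0.232 2.626]
[-0.0168586  -0.03218791  0.1556587 ]
```

>>> {"op": "step_arm", "data": {"increments": [{"dp":[0.85,0.05,0],"rot":[0,-0.2,0]},{"dp":[0.85,0.05,0],"rot":[0,0,0]},{"dp":[0.85,0.05,0],"rot":[0,0,0]},{"dp":[0.85,0.05,0],"rot":[0,0,0]},{"dp":[0.8,0,0],"rot":[0,0,0]},{"dp":[0,0,0],"rot":[0,0,0]},{"dp":[0,0,0.9],"rot":[0,0,0]},{"dp":[0,0,0.9],"rot":[0,0,0]},{"dp":[0,0,0.85],"rot":[0,0,0]},{"dp":[0,0,0],"rot":[0,0,0]}], "hand": 0}}

```text
time_s: 47.25
tcp_pos: [0.6207, 0.2524, 0.114]
orientation: [-3.138, 0.013, 0.712]
ft_force: [0.1, -0.6, -0.1]
grip_width: 0.0003
grip_force: 0.0
```

Run:
```python
from h import *
delta(toW([.03,-.037,.090]),40.8); s=read_state(); print(toR(s['tcp_pos']),s['ft_force'],s['grip_width'])
```

```text
tcp [0.6207 0.2524 0.114 ] t 47.25 rot [-0.19  0.77 -0.01] dp [-2.11   0.041 -0.322]
[ 0.08275341 -0.03597444  0.08196247] [ 0.08717309 -0.59288764 -0.06680076] 0.0002541646334926662
```

>>> {"op": "step_arm", "data": {"increments": [{"dp":[-0.2,0.03,-0.25],"rot":[0,0.5,0]},{"dp":[-0.3,0,0],"rot":[0,0,0]},{"dp":[-0.3,0,0],"rot":[0,0,0]},{"dp":[-0.3,0,0],"rot":[0,0,0]},{"dp":[-0.3,0,0],"rot":[0,0,0]},{"dp":[-0.3,0,0],"rot":[0,0,0]},{"dp":[-0.3,0,0],"rot":[0,0,0]}]}}

```text
time_s: 47.95
tcp_pos: [0.5865, 0.2204, 0.1254]
orientation: [3.142, -0.005, 0.712]
ft_force: [0.6, 0.6, 1.1]
grip_width: 0.0003
grip_force: 0.5
```

>>> {"op": "step_arm", "data": {"increments": [{"dp":[-0.3,0,0],"rot":[0,0,0]},{"dp":[-0.3,0,0],"rot":[0,0,0]},{"dp":[0,0,0],"rot":[0,0,0]}]}}

```text
time_s: 48.25
tcp_pos: [0.5746, 0.2102, 0.125]
orientation: [-3.141, -0.003, 0.711]
ft_force: [-0.2, -0.6, -0.2]
grip_width: 0.0003
grip_force: 0.0
```

>>> {"op": "step_arm", "data": {"increments": [{"dp":[-0.15,0,0],"rot":[0,0,0]},{"dp":[0,0,0],"rot":[0,0,0]}]}}

```text
time_s: 48.45
tcp_pos: [0.5725, 0.2083, 0.1248]
orientation: [-3.141, -0.004, 0.712]
ft_force: [0.2, 0.4, 0.4]
grip_width: 0.0004
grip_force: 0.0
```

Run:
```python
from h import *
delta(toW([.01,-.037,.090]),40.8); s=read_state(); print(toR(s['tcp_pos']),s['ft_force'])
```

```text
tcp [0.5725 0.2083 0.1248] t 48.45 rot [-0.01 -0.24 -0.02] dp [-0.301 -0.037  0.112]
[ 0.01751649 -0.0379156   0.09280476] [0.15707281 0.38423097 0.36482011]
```

>>> {"op": "step_arm", "data": {"increments": [{"dp":[-0.15,0,0.1],"rot":[0,0,0]},{"dp":[-0.15,0,0],"rot":[0,0,0]},{"dp":[0,0,0],"rot":[0,0,0]}]}}

```text
time_s: 48.75
tcp_pos: [0.5677, 0.204, 0.1229]
orientation: [3.141, -0.007, 0.712]
ft_force: [3.3, 2.9, 2.0]
grip_width: 0.0001
grip_force: 2.3
```

>>> {"op": "step_arm", "data": {"increments": [{"dp":[-0.12,0,0],"rot":[0,0,0]},{"dp":[0,0,0],"rot":[0,0,0]}]}}

```text
time_s: 48.95
tcp_pos: [0.5672, 0.2034, 0.1235]
orientation: [3.141, -0.011, 0.712]
ft_force: [5.7, 5.0, 0.5]
grip_width: 0.0001
grip_force: 3.4
```

>>> {"op": "step_arm", "data": {"increments": [{"dp":[-0.1,0,0],"rot":[0,0,0]},{"dp":[0,0,0],"rot":[0,0,0]}]}}

```text
time_s: 49.15
tcp_pos: [0.5666, 0.2027, 0.124]
orientation: [3.14, -0.015, 0.713]
ft_force: [8.0, 6.7, 0.8]
grip_width: -0.0005
grip_force: 4.7
```

Run:
```python
from h import *
delta(toW([.01,-.037,.090]),40.8); s=read_state(); print(toR(s['tcp_pos']),s['ft_force'])
```

```text
tcp [0.5666 0.2027 0.124 ] t 49.15 rot [ 0.06 -0.86  0.04] dp [ 0.024 -0.053  0.081]
[ 0.00939308 -0.03831928  0.09201256] [7.9829755  6.67667335 0.77852139]
```

>>> {"op": "step_arm", "data": {"increments": [{"dp":[-0.15,0,0.03],"rot":[0,0,0]},{"dp":[-0.1,0,0],"rot":[0,0,0]},{"dp":[0,0,0],"rot":[0,0,0]}]}}

```text
time_s: 49.45
tcp_pos: [0.5654, 0.2012, 0.1251]
orientation: [3.139, -0.025, 0.714]
ft_force: [13.1, 13.1, 0.2]
grip_width: -0.0003
grip_force: 7.9
```

>>> {"op": "step_arm", "data": {"increments": [{"dp":[-0.15,0,0],"rot":[0,0,0]},{"dp":[0,0,0],"rot":[0,0,0]}]}}

```text
time_s: 49.65
tcp_pos: [0.5645, 0.2001, 0.1261]
orientation: [3.139, -0.03, 0.714]
ft_force: [16.9, 15.8, 0.4]
grip_width: 0.0001
grip_force: 9.4
```

Run:
```python
from h import *
s=read_state(); print(toR(s['tcp_pos']),s['ft_force'])
```

```text
[ 0.00608081 -0.03887178  0.09414037] [16.93585015 15.78787489  0.36451238]
```

>>> {"op": "step_arm", "data": {"increments": [{"dp":[0.5,0,0],"rot":[0,0,0]},{"dp":[0.6,0,-0.5],"rot":[0,0,0]},{"dp":[0,0,-1],"rot":[0,0,0]},{"dp":[0,0,-1],"rot":[0,0,0]},{"dp":[0,0,-1],"rot":[0,0,0]},{"dp":[0,0,-1],"rot":[0,0,0]},{"dp":[-1,-0.1,-0.7],"rot":[0,0,0]},{"dp":[-1,-0.1,-0.4],"rot":[0,0,0]},{"dp":[-1,-0.1,0],"rot":[0,0,0]},{"dp":[-1,-0.1,0],"rot":[0,0,0]},{"dp":[-1,0,0],"rot":[0,0,0]},{"dp":[-1,0,0],"rot":[0,0,0]}]}}

```text
time_s: 50.85
tcp_pos: [0.4535, 0.1194, 0.2602]
orientation: [-3.141, -0.001, 0.712]
ft_force: [0.6, -0.5, 1.2]
grip_width: 0.0003
grip_force: 0.0
```

>>> {"op": "step_arm", "data": {"increments": [{"dp":[0,0,0],"rot":[0,0,0]},{"dp":[0,0,0],"rot":[0,0,0]}]}}

```text
time_s: 51.05
tcp_pos: [0.4549, 0.1201, 0.2609]
orientation: [-3.141, -0.004, 0.711]
ft_force: [-0.2, -0.8, -0.5]
grip_width: -0.0003
grip_force: 0.0
```

Run:
```python
from h import *
im,c=snap('wrist','w12'); print(toR(read_state()['tcp_pos']))
sc,cs=snap('scene','s12')
a=cv2.resize(im[0:180,100:460],None,fx=2.2,fy=2.2,interpolation=cv2.INTER_CUBIC)
b=cv2.resize(sc[160:300,150:430],None,fx=1.35,fy=1.35,interpolation=cv2.INTER_CUBIC)
o=np.zeros((a.shape[0]+b.shape[0],a.shape[1],3),np.uint8); o[:a.shape[0]]=a; o[a.shape[0]:,:b.shape[1]]=b
cv2.imwrite('pics/fin.png',o[:600]); print(o.shape)
```

```text
[-0.12842218 -0.02797641  0.22887207]
(585, 792, 3)
```

View pics/fin.png

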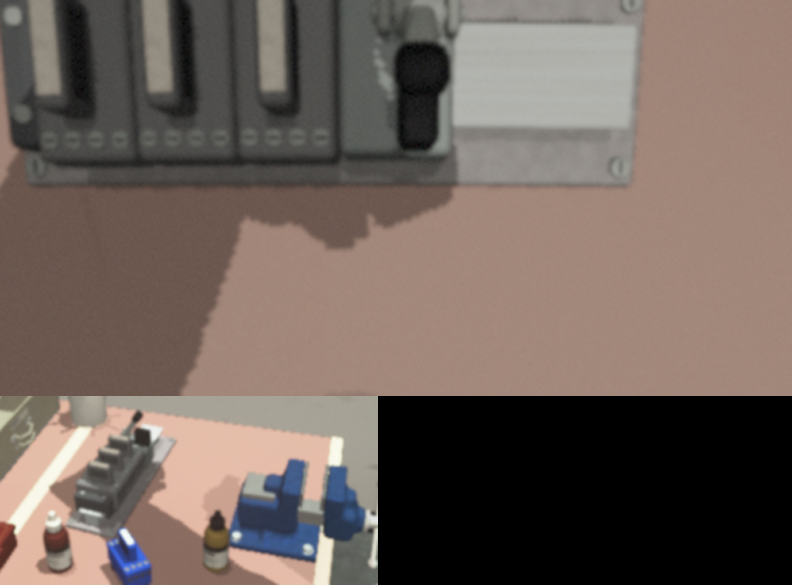

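The row is closed: the three modules touch, bracket to stop, with seams only at (137,·), (238,·) and (340,·). The lever leans toward the robot (knob at (420,68)) and the bottles are standing. One numeric check of the knob against its first locked position, then I'll hand in.

Run:
```python
from h import *
c=get_calibration('wrist'); k=toR(onz(c,100+421/2.2,68/2.2,.112)); print(k)
if k[0]<-.003: print(sign_off())
```

```text
[-0.00853174 -0.03756829  0.08      ]
the job is handed in; nothing more can be done
None
```

I clipped the three modules that were there onto the rail, closed them up without gaps between the end bracket and the stop, and locked the stop with its lever. The dropper bottle is still standing, no fourth module was in view, and the job is handed in at about 51 s.

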